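# Drop a used filter capsule from a vacuum quick coupler into a catch tray

## Task

Centre the catch tray on the bench under the used filter capsule that hangs in the vacuum coupler. Then pull the coupler's spring sleeve back (upwards) until the capsule drops into the tray, and let go of the sleeve while it is pulled back so that its spring snaps it fully home by itself. Leave the tray with the capsule in it standing under the coupler, and do not disturb the other things on the bench.

Things in the scene. Friction and masses are not known exactly. Their poses are not given: they have to be found in the camera images.
- mouth (a point): Centre of the downward-facing mouth of the fixed quick coupler, 128 mm above the bench; z up along the coupler's axis. +x points to the foot of its pipe, on the side away from the robot. The pipe stands right above the sleeve, so it cannot be gripped straight from above: tilt the tool 35 to 45 degrees from vertical and come from the -x side, above the tray's handle
- sleeve_mid (a point): Point on the axis of the steel spring sleeve, where to grip it, 166 mm above the bench when the sleeve is home; z up along the axis. The sleeve is a round upright tube 49 mm across and 62 mm long, from 38 mm below this point to 24 mm above it; its lowest 9 mm is a lip 58 mm across. It moves with the sleeve
- sleeve (a joint): Upward travel of the sleeve in m: 0 home (down), 0.022 fully back (up, hard stop). The spring pushes it home with about 8 N at 0 and 14 N at 0.022. Once it is raised by 0.011 to 0.018 the catches inside let the capsule drop freely
- capsule_mid (a point): Used filter capsule, white plastic, 98 mm long, 120 g: a round body 42 mm across and 55 mm long, above it a neck 16 mm across and a flange 28 mm across that hangs on the catches inside the coupler. The point is on its axis, 30 mm above its underside; z points from its underside to its flange. While it hangs, its underside is 68 mm above the bench
- tray_mid (a point): Catch tray, white plastic with a dark mat, loose on the bench: 150 mm along its x, 130 mm along its y, walls 40 mm high and 5 mm thick, about 250 g. The point is the centre of its inner floor, 5 mm above its underside. The handle sticks out on the -x side
- tray_grip (a point): Where to grip the tray: middle of its handle, a straight bar 18 mm wide (along tray y), 16 mm thick and 80 mm long (along tray x), this point being 115 mm from the tray's centre and 30 mm above the bench. The tray can be slid along the bench by it
- stack: Bystander, leave alone: stack of five closed glass culture dishes, 90 mm across, 81 mm high; origin at the centre of its underside
- dish_left: Bystander, leave alone: single closed culture dish, 90 mm across, 16 mm high; origin at the centre of its underside
- dish_right: Bystander, leave alone: two stacked culture dishes, 90 mm across, 32 mm high; origin at the centre of its underside
- beaker: Bystander, leave alone: glass beaker, 68 mm across, 85 mm high, with wire loops standing in it to 170 mm; origin at the centre of its underside
- media: Bystander, leave alone: amber glass bottle, 70 mm across, 150 mm high; origin at the centre of its underside
- forceps: Bystander, leave alone: steel forceps, 155 mm long, 10 mm thick, lying flat in front of the robot; origin at the centre of its underside
- tipbox: Bystander, leave alone: blue box with a clear lid, 87 x 127 x 67 mm; origin at the centre of its underside
- capsule: The filter capsule again, origin at the centre of its underside
- pipe_top (a point): Top of the arch of the fixed gooseneck pipe (20 mm thick, 313 mm high) that carries the coupler. It rises from the coupler's top, arches along +x and comes down 150 mm from the coupler's axis to a foot 72 mm across, 45 mm high. On the axis above the sleeve are a spring and a collar 36 mm across (222 to 234 mm high), then the pipe

How it is judged (in metres and radians):
On the way, in this order (a step that is already met when the one before it is completed fails the run):
1. the tray stands centred under the coupler (within 35 mm) while the capsule still hangs in it (horizontal distance between tray_mid and mouth below 0.035 m and z of capsule_mid in the frame of mouth above -0.04 m and value of joint sleeve below 0.004 m), for 0.2 s.
2. the sleeve is pulled back at least 11 mm (value of joint sleeve above 0.011 m), for 0.05 s.
3. the sleeve is let go and its spring snaps it forward, faster than 0.1 m/s and free of the fingers (velocity of joint sleeve below -0.1 m/s and contact force between the fingers and sleeve below 1 N).
At the end, for the whole second after the job is handed in: The sleeve is home (within 2 mm); the capsule lies or stands inside the tray at rest; the tray stands flat on the bench, its centre within 45 mm of the coupler's axis (seen from above) (value of joint sleeve below 0.002 m and x of capsule_mid in the frame of tray_mid between -0.068 and 0.068 m and y of capsule_mid in the frame of tray_mid between -0.058 and 0.058 m and z of capsule_mid in the frame of tray_mid between 0 and 0.05 m and horizontal distance between tray_mid and mouth below 0.045 m and height (world z) of tray_mid below 0.012 m and angle between tray_mid's own z axis and vertical below 0.06 rad and linear speed of capsule below 0.03 m/s); the robot touches nothing.
It fails at once if another thing on the bench is disturbed (moved over 30 mm) (distance of any of stack, dish_left, dish_right, beaker, media, forceps, tipbox from where it was at the start of the episode above 0.03 m).
It also fails if it takes over 64 s, if anything falls off the work surface, if the arm or the gripper's body presses on something with over 40 N, if the wrist force passes 120 N, or if a joint passes its speed limit or range.

## Robot

A 6-joint arm with a two-finger parallel gripper is mounted at the origin on the work surface. World frame = base frame: x ahead of the robot, y to its left, z up, the work surface at z = 0. Lengths are in m, angles in degrees, forces in N, time in s.
With the tool pointing down it reaches from about 0.375 to 0.9 m from the base axis. Payload 3.1 kg.
Tool frame: the origin (TCP) lies midway between the tips of the shut fingers; the grasp point (between the pads) lies 19 mm behind it; x points along the fingers, y is the direction in which the jaws open and shut, and the axes are right-handed (so a half turn about x gives the same grasp; the last joint's range is limited). The gripper opens to 87 mm and grips with 3 to 60 N. Pads are 19 mm wide; open, the fingers measure 117 mm over their backs; the gripper's body (75 mm by 190 mm) begins 51 mm behind the grasp point.
Start: joints at [-80.701, 30.224, 82.088, -0, 67.689, -10.227], TCP at [0.209, -0.589, 0.223] pointing down, gripper open.
Joint ranges: [-176.69, 176.69], [-43.24, 126.21], [12.49, 139.97], [-82, 262], [0, 151.66], [-163.58, 163.58]. Speed limits (degrees/s): [159.86, 159.86, 180, 180, 180, 180].

## Interface

Orientations are given as a 3x3 rotation matrix whose columns are the frame's x, y, z axes.
In Python, from rig import bot gives the robot as it stands.
- The arm moves only by the tool play_rows, never from a script. Its argument "motion" is a list of rows, each a list of 3 entries, a list of its own where there are three numbers: the shift along the tool's x, y, z in mm, then the turn, a rotation vector about the tool's x, y, z in degrees, then the opening, from 0 (shut) to 1 (fully open). A call has 1 to 8 rows; each row is the pose to reach, as a shift and turn from the pose commanded when the call began, along the tool's axes at that moment; what a row does not reach only later rows make up. A row lasts 1/10 s, in which the tool goes at most 50 mm and 8.59 degrees, less where a joint would pass 70% of its speed; a pose out of reach is approached as far as the arm can. A call with a gripper value outside its range is refused whole. The fingers move at their own pace and stop on an object; the grip force is fixed at half the most. Time passes only in rows, so rows that repeat a pose let the fingers close. It gives the time, the measured TCP pose, the force and the opening at its end, in the units of the state.
- bot.read_state(): the state, without advancing time (a new reading comes with each control period).
- bot.capture(name): name is "scene" or "top"; returns a dict with "img" (480x640x3 uint8, blue, green, red), "mtx" (3x3 intrinsics, pixels), "rvec" (rotation vector, rad) and "tvec" (3), from world to camera coordinates, as OpenCV has them. Camera axes: x right, y down, z forward; pixel columns grow to the right and rows downward; lengths in m; the calibration is good to about 2 mm. A picture is of the moment at which its call begins. There is no depth.
- bot.hand_in(): hands the job in, once; it reports no verdict.
The state is a dict: "time_s": time; "joint_positions": joint angles; "qvel": joint speeds; "tau": joint torques, N m; "position": TCP position; "tcp_rot": TCP orientation; "force": force on the tool from outside, world axes, zero at the start; "moment": the same for the moment, N m; "opening": opening from 0.0 (shut) to 1.0 (fully open).
Only numpy, scipy, OpenCV 4.12 (cv2) and the standard library are available. Lean on these libraries where they do the work, as an engineer would, in place of code of your own. Each camera call takes 0.05 s, during which the arm holds its last target.

## Working session

There is one attempt and no reset: what is moved stays moved. The work goes in short steps, Python scripts to look and compute and a tool call to move; the robot and the scene stay as the last step left them, time stands still between calls to the robot, and variables do not carry over. Pictures are saved under pics/ and viewed, and the job is handed in when it is done.

Besides the shell and the picture viewer there is one more tool, called as a command line: name --argument value ..., lists and objects as JSON in quotes. play_rows: Moves the arm, as the interface text tells. Its arguments: {"type":"object","properties":{"motion":{"type":"array"}},"required":["motion"]}

```bash
ls; mkdir -p pics; python3 - <<'E'
from rig import bot
import cv2
for n in("scene","top"):
    c=bot.capture(n); cv2.imwrite(f"pics/{n}0.png",c["img"]); print(n,c["mtx"].tolist(),c["rvec"],c["tvec"])
s=bot.read_state(); print(s)
E
```

```text
pics
scene [[503.95329091953255, 0.0, 327.2345121528874], [0.0, 503.95329091953255, 246.93008108504563], [0.0, 0.0, 1.0]] [ 0.83242088  2.67498514 -0.9049181 ] [ 0.48295617 -0.11305455  1.50016431]
top [[538.8670175562224, 0.0, 320.13958007334656], [0.0, 538.8670175562224, 237.22520144208576], [0.0, 0.0, 1.0]] [ 2.0985821  -2.10752537  0.239718  ] [-0.06024694  0.61738778  1.59588325]
{'time_s': 0.1, 'joint_positions': array([-8.07017806e+01,  3.02734629e+01,  8.21474904e+01, -8.14571537e-04,
        6.76886501e+01, -1.02277711e+01]), 'qvel': array([-0.00027931, -0.16487408, -0.11119978,  0.06645239,  0.08599051,
        0.07288017]), 'tau': array([ 1.31764773e-04, -4.40984237e+01, -1.77151287e+01,  6.34513004e-02,
        5.33836358e-02, -3.51773292e-05]), 'position': array([ 0.2088104 , -0.58840719,  0.22168   ]), 'tcp_rot': array([[-3.22059351e-04,  3.34239222e-01, -9.42488217e-01],
       [ 1.88567919e-03, -9.42486387e-01, -3.34239217e-01],
       [-9.99998170e-01, -1.88487529e-03, -3.26731392e-04]]), 'force': array([-0.69922489,  0.68533462, -0.59999858]), 'moment': array([ 0.03797955,  0.02196394, -0.02876462]), 'opening': 0.9979752502816515}
```

View pics/scene0.png

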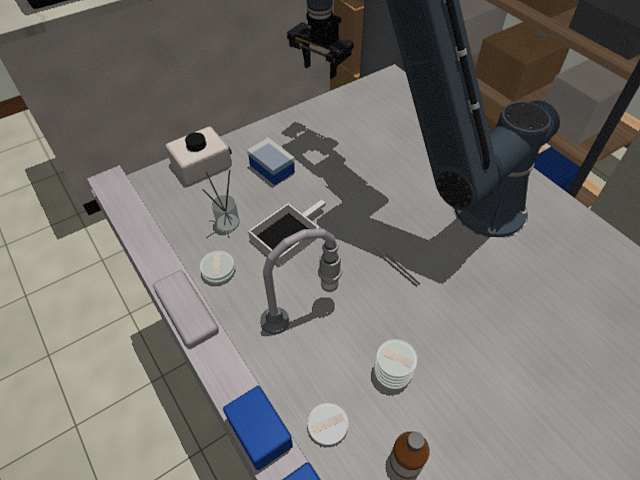

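View pics/top0.png

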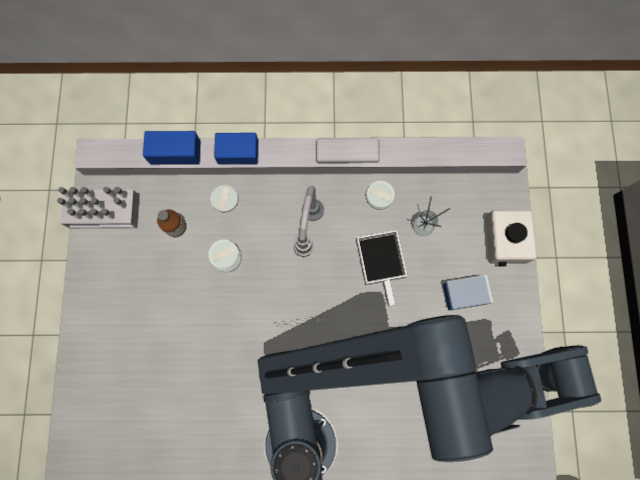

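The scene view shows the coupler near (330,265) with its foot at (274,320), and the tray at (288,232) with its handle towards (320,207). In the top view the coupler is near (303,245), the pipe foot at (315,210), the tray centre at (382,258) and the handle at (390,292). I'll enlarge these areas next.

```bash
python3 - <<'E'
import cv2
a=cv2.imread("pics/scene0.png")[190:340,230:380]; cv2.imwrite("pics/s0c.png",cv2.resize(a,(600,600),interpolation=cv2.INTER_CUBIC))
a=cv2.imread("pics/top0.png")[165:315,270:470]; cv2.imwrite("pics/t0c.png",cv2.resize(a,(800,600),interpolation=cv2.INTER_CUBIC))
E
```

```text
(no output)
```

View pics/s0c.png

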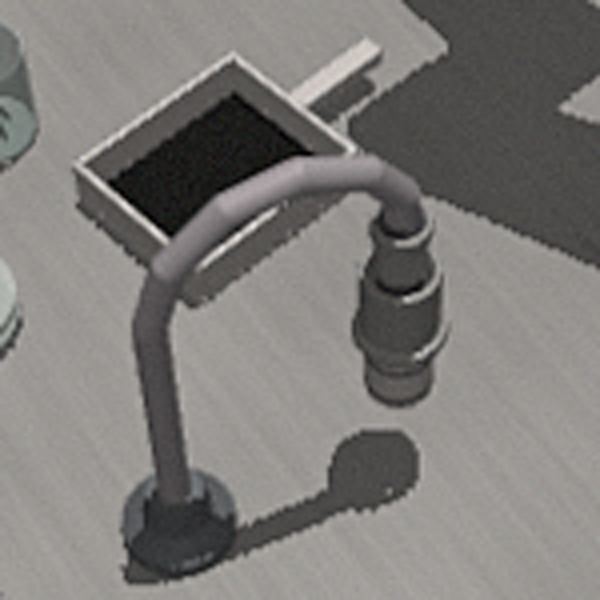

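View pics/t0c.png

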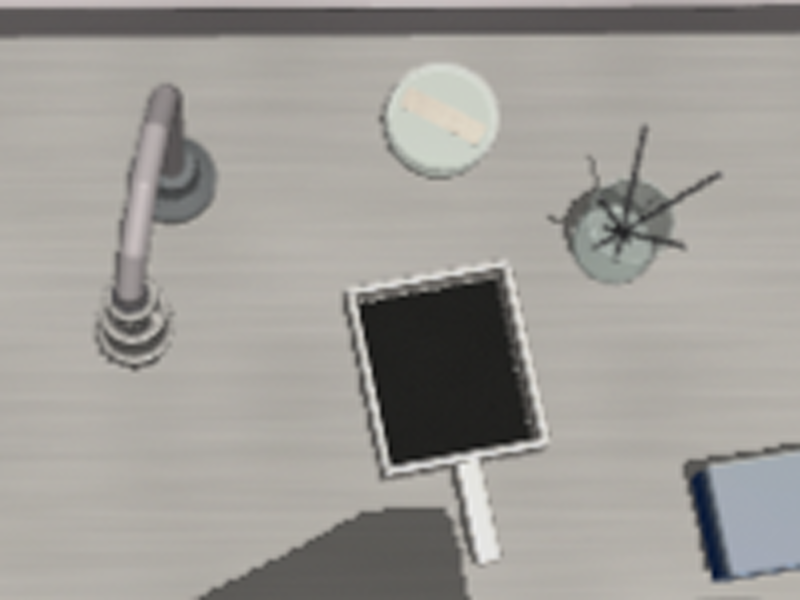

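```bash
cat > h.py <<'E'
import numpy as np, cv2
from rig import bot
def ray(c,uv,z):
    R=cv2.Rodrigues(np.array(c["rvec"],float))[0]; t=np.array(c["tvec"],float).ravel()
    d=R.T@np.linalg.solve(c["mtx"],[uv[0],uv[1],1.]); o=-R.T@t
    return o+d*(z-o[2])/d[2]
def proj(c,P): return cv2.projectPoints(np.array(P,float).reshape(-1,3),np.array(c["rvec"],float),np.array(c["tvec"],float),np.array(c["mtx"]),None)[0][:,0]
def circ(x,y,z,r): 
    a=np.linspace(0,2*np.pi,40); return np.c_[x+r*np.cos(a),y+r*np.sin(a),0*a+z]
def overlay(c,polys,x0,y0,w,h,s,fn):
    im=cv2.resize(c["img"][y0:y0+h,x0:x0+w],(w*s,h*s),interpolation=cv2.INTER_CUBIC)
    for p,col in polys:
        q=((proj(c,p)-[x0,y0]+.5)*s-.5).round().astype(int); cv2.polylines(im,[q.reshape(-1,1,2)],False,col,1)
    cv2.imwrite(fn,im)
E
python3 - <<'E'
from h import *
T=bot.capture("top"); S=bot.capture("scene")
ut=lambda u,v:(270+u/4,165+v/4); us=lambda u,v:(230+u/4,190+v/4)
r=[ray(T,ut(*p),.04) for p in [(348,290),(505,263),(547,442),(386,475)]]; print("tray",np.round(r,4),np.mean(r,0))
r=[ray(S,us(*p),.04) for p in [(236,53),(355,153),(75,165)]]; print("trayS",np.round(r,4),(r[1]+r[2])/2)
h=[ray(T,ut(*p),.038) for p in [(486,562),(468,458)]];print("handle",h)
print("lipT",ray(T,ut(134,328),.137),"lipS",ray(S,us(401,334),.133),"capS",ray(S,us(399,383),.068))
print("foot T",ray(T,ut(174,175),.045),"footS",ray(S,us(180,530),.0))
E
```

```text
tray [[ 0.6226 -0.179   0.04  ]
 [ 0.644  -0.3033  0.04  ]
 [ 0.5012 -0.3307  0.04  ]
 [ 0.476  -0.2054  0.04  ]] [ 0.56094568 -0.25461873  0.04      ]
trayS [[ 0.4978 -0.3239  0.04  ]
 [ 0.4794 -0.1978  0.04  ]
 [ 0.6448 -0.298   0.04  ]] [ 0.56211795 -0.24790725  0.04      ]
handle [array([ 0.40895366, -0.2806094 ,  0.038     ]), array([ 0.48927191, -0.26939934,  0.038     ])]
lipT [ 0.57235367 -0.01348228  0.137     ] lipS [ 0.57751734 -0.00315828  0.133     ] capS [ 0.57347992 -0.00986884  0.068     ]
foot T [ 0.71570981 -0.04224549  0.045     ] footS [ 0.72342568 -0.03354164  0.        ]
```

```bash
cat > ov.py <<'E'
from h import *
def ov(tag,tx,ty,yaw,mx,my,py):
    y=np.radians(yaw);R=np.array([[np.cos(y),-np.sin(y)],[np.sin(y),np.cos(y)]])
    f=lambda L,z:np.c_[np.array(L)@R.T+[tx,ty],np.full(len(L),z)]
    P=[]
    for z in(0,.04): P.append((f([(-.075,-.065),(.075,-.065),(.075,.065),(-.075,.065),(-.075,-.065)],z),(0,255,0)))
    P.append((f([(-.075,-.009),(-.155,-.009),(-.155,.009),(-.075,.009)],.038),(0,255,255)))
    for z,r in((.068,.021),(.128,.029),(.137,.029),(.19,.0245),(.234,.018)): P.append((circ(mx,my,z,r),(0,0,255)))
    p=np.radians(py); fx,fy=mx+.15*np.cos(p),my+.15*np.sin(p)
    for z in(0,.045): P.append((circ(fx,fy,z,.036),(255,0,0)))
    overlay(bot.capture("top"),P,270,165,200,150,4,f"pics/t_{tag}.png")
    overlay(bot.capture("scene"),P,230,190,150,150,4,f"pics/s_{tag}.png")
E
python3 -c "
from ov import ov; ov('a',.5615,-.2525,9.7,.5745,-.0085,-11)"
```

```text
(no output)
```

View pics/t_a.png

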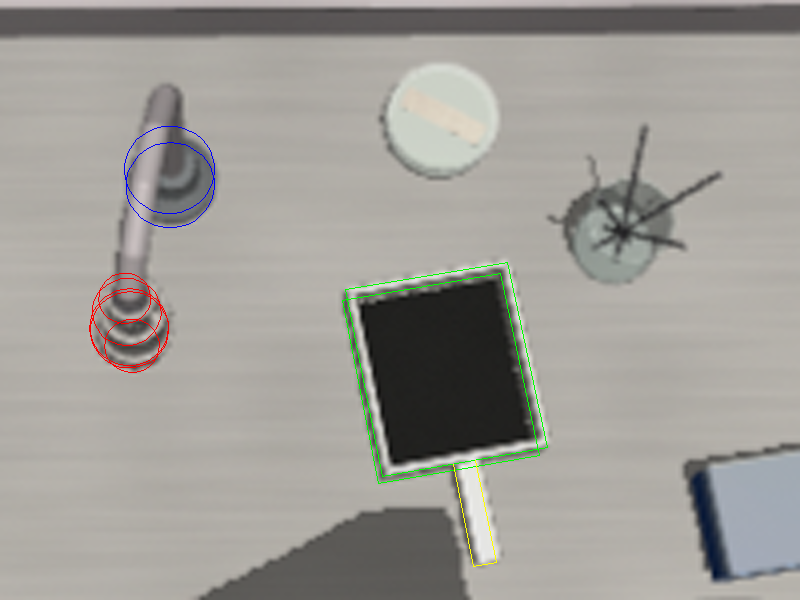

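View pics/s_a.png

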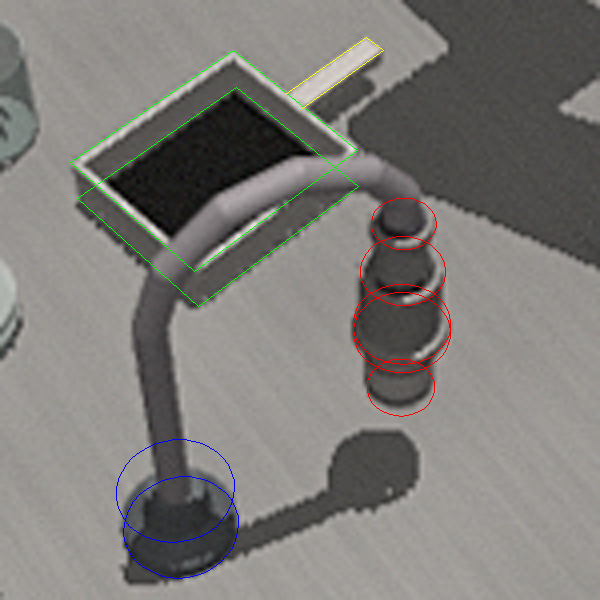

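```bash
cat >> h.py <<'E'
from scipy.spatial.transform import Rotation as Ro
def goal(p,R,p0=None,R0=None):
    s=bot.read_state(); R0=s["tcp_rot"] if R0 is None else R0; p0=s["position"] if p0 is None else p0
    print("t",s["time_s"],"p",np.round(s["position"],4),"F",np.round(s["force"],1),"op",round(s["opening"],3))
    print("shift mm",np.round(R0.T@(np.array(p)-p0)*1e3,1),"turn deg",np.round(Ro.from_matrix(R0.T@R).as_rotvec(degrees=True),2))
def down(yaw): # yaw of tray/approach; tool y = -tray y, x down
    a=np.radians(yaw); y=np.array([np.sin(a),-np.cos(a),0]); x=np.array([0,0,-1.]); return np.c_[x,y,np.cross(x,y)]
E
python3 - <<'E'
from h import *
goal([.4481,-.2729,.16],down(9.7))
T=bot.capture("top")
for p in [(275,322),(320,322),(468,292),(445,292),(224,255),(425,222)]: print(p,ray(T,p,.0))
E
```

```text
t 0.3 p [ 0.2089 -0.5888  0.2222] F [ 0.3  0.1 -0.3] op 0.997
shift mm [  62.4 -217.7 -331. ] turn deg [ 9.82 -0.    0.04]
(275, 322) [0.36308111 0.07861458 0.        ]
(320, 322) [ 0.36247749 -0.06140916  0.        ]
(468, 292) [ 0.454099   -0.52830012  0.        ]
(445, 292) [ 0.45440628 -0.45578351  0.        ]
(224, 255) [0.57604932 0.24478987 0.        ]
(425, 222) [ 0.68243266 -0.40363613  0.        ]
```

play_rows --motion '[[[5,-22,-33],[1,0,0],1],[[12,-44,-66],[2,0,0],1],[[18,-66,-99],[3,0,0],1],[[24,-88,-132],[4,0,0],1],[[30,-110,-165],[5,0,0],1],[[36,-132,-198],[6,0,0],1],[[42,-154,-231],[7,0,0],1],[[48,-176,-264],[8,0,0],1]]'

```text
time_s: 1.15
position: [0.3998, -0.3338, 0.1746]
tcp_rot: [[0.0, 0.199, -0.98], [-0.001, -0.98, -0.199], [-1.0, 0.001, -0.0]]
force: [-0.3, 0.2, 0.4]
opening: 0.998
```

```bash
python3 -c "
from h import *
goal([.4481,-.2729,.13],down(9.7))"
```

```text
t 1.15 p [ 0.3998 -0.3338  0.1746] F [-0.3  0.2  0.4] op 0.998
shift mm [ 44.5 -50.1 -59.4] turn deg [ 1.76 -0.02 -0.03]
```

play_rows --motion '[[[15,-25,-30],[1,0,0],1],[[44,-50,-59],[1.8,0,0],1],[[44,-50,-59],[1.8,0,0],1],[[44,-50,-59],[1.8,0,0],1]]'

```text
time_s: 1.55
position: [0.4469, -0.2733, 0.13]
tcp_rot: [[-0.001, 0.171, -0.985], [0.001, -0.985, -0.171], [-1.0, -0.001, 0.001]]
force: [0.3, 0.3, -0.4]
opening: 0.997
```

```bash
python3 -c "
from h import *
goal([.4481,-.2729,.011],down(9.7))
from ov import ov; ov('b',.5615,-.2535,9.7,.5735,-.0105,-11.5)"
```

```text
t 1.55 p [ 0.4469 -0.2733  0.13  ] F [ 0.3  0.3 -0.4] op 0.997
shift mm [ 1.19e+02 -1.00e-01 -1.40e+00] turn deg [0.17 0.06 0.05]
```

View pics/t_b.png

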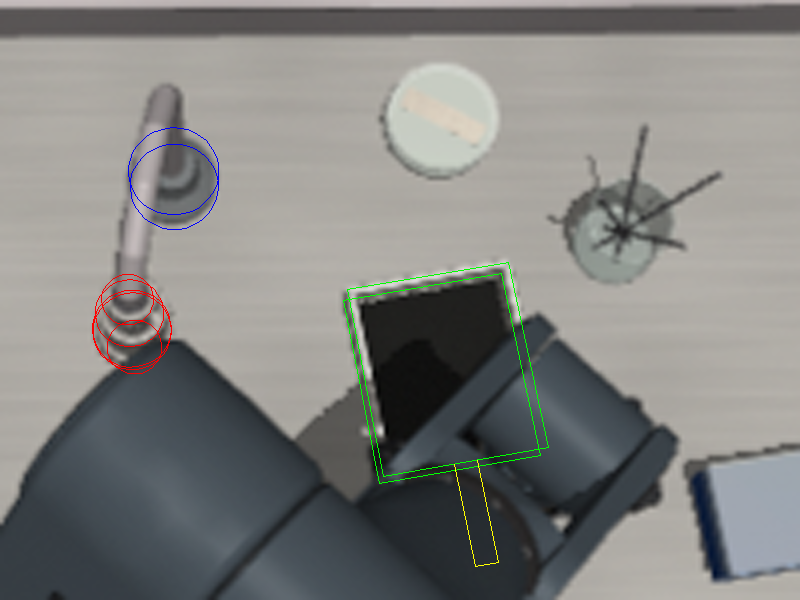

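View pics/s_b.png

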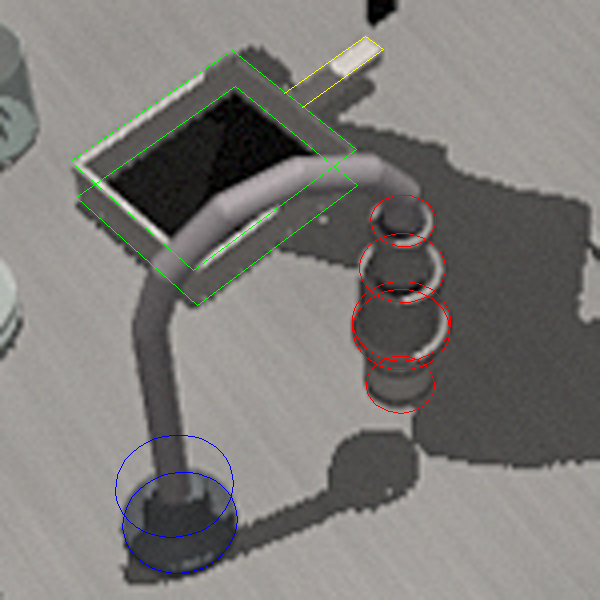

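play_rows --motion '[[[30,0,-1],[0,0,0],1],[[60,0,-1],[0,0,0],1],[[90,0,-1],[0,0,0],1],[[108,0,-1],[0,0,0],1],[[118,0,-1],[0,0,0],1],[[118,0,-1],[0,0,0],1]]'

```text
time_s: 2.25
position: [0.4472, -0.275, 0.0121]
tcp_rot: [[-0.001, 0.167, -0.986], [0.0, -0.986, -0.167], [-1.0, -0.0, 0.0]]
force: [-0.5, -0.5, 0.2]
opening: 0.997
```

```bash
python3 -c "
from h import *
goal([.4481,-.2729,.011],down(9.7))
from ov import ov; ov('c',.5615,-.2535,9.7,.5735,-.0105,-11.5)"
```

```text
t 2.25 p [ 0.4472 -0.275   0.0121] F [-0.5 -0.5  0.2] op 0.997
shift mm [ 1.1 -1.9 -1.3] turn deg [-0.08  0.02  0.03]
```

View pics/s_c.png

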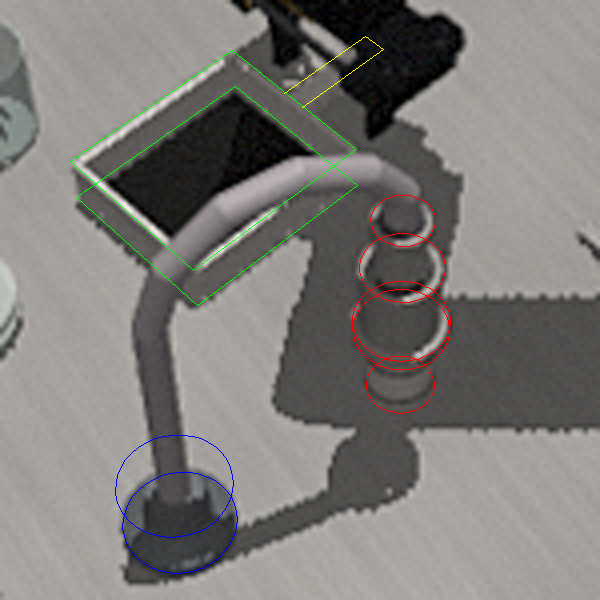

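The fingers straddle the handle at crop (290–330, 60–80), and nothing else has moved. I'll close them now.

play_rows --motion '[[[0,-1,0],[0,0,0],0.6],[[0,-1,0],[0,0,0],0.3],[[0,-1,0],[0,0,0],0],[[0,-1,0],[0,0,0],0],[[0,-1,0],[0,0,0],0],[[0,-1,0],[0,0,0],0],[[0,-1,0],[0,0,0],0],[[0,-1,0],[0,0,0],0]]'

```text
time_s: 3.15
position: [0.4475, -0.2729, 0.0125]
tcp_rot: [[-0.0, 0.169, -0.986], [0.0, -0.986, -0.169], [-1.0, -0.0, 0.0]]
force: [1.0, -0.1, -0.1]
opening: 0.357
```

```bash
python3 -c "
from h import *
goal([.4607,.0125,.012],down(-11.5))"
```

```text
t 3.15 p [ 0.4475 -0.2729  0.0125] F [ 1.  -0.1 -0.1] op 0.357
shift mm [   0.5 -279.1  -61.2] turn deg [2.123e+01 1.000e-02 1.000e-02]
```

play_rows --motion '[[[0,0,0],[0,0,0],0],[[0,0,0],[0,0,0],0],[[0,0,0],[0,0,0],0],[[0,0,0],[0,0,0],0],[[0,0,0],[0,0,0],0],[[0,0,0],[0,0,0],0]]'

```text
time_s: 3.75
position: [0.4475, -0.273, 0.0125]
tcp_rot: [[-0.0, 0.169, -0.986], [0.0, -0.986, -0.169], [-1.0, -0.0, 0.0]]
force: [0.5, 0.8, -0.4]
opening: 0.204
```

play_rows --motion '[[[0,-10,-2],[0.8,0,0],0],[[0,-28,-6],[2.1,0,0],0],[[0,-46,-10],[3.5,0,0],0],[[0,-64,-14],[4.9,0,0],0],[[0,-82,-18],[6.2,0,0],0],[[0,-100,-22],[7.6,0,0],0],[[0,-118,-26],[9,0,0],0],[[0,-136,-30],[10.3,0,0],0]]'

```text
time_s: 4.55
position: [0.4539, -0.1326, 0.0126]
tcp_rot: [[-0.0, -0.012, -1.0], [0.0, -1.0, 0.012], [-1.0, -0.0, 0.0]]
force: [0.5, 0.0, -0.1]
opening: 0.204
```

```bash
python3 -c "
from h import *
goal([.4607,.0125,.0125],down(-11.5))
c=bot.capture('scene');cv2.imwrite('pics/s_d.png',c['img'])"
```

```text
t 4.55 p [ 0.4539 -0.1326  0.0126] F [ 0.5  0.  -0.1] op 0.204
shift mm [ 1.000e-01 -1.451e+02 -5.000e+00] turn deg [1.079e+01 0.000e+00 1.000e-02]
```

View pics/s_d.png

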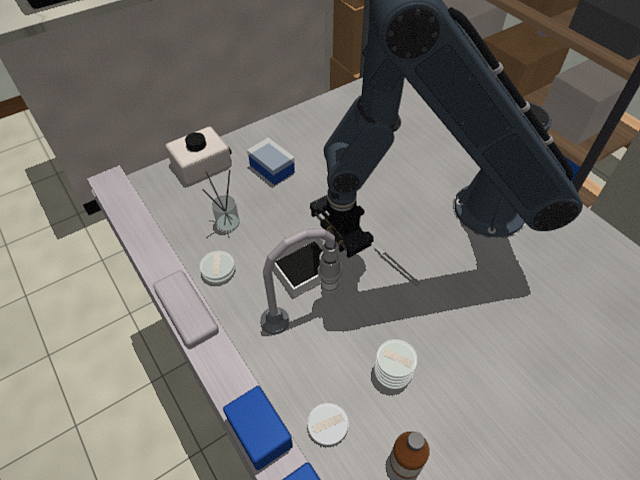

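The tray has followed the gripper and now sits near (300,265). The arm is well clear of the pipe, so I'll carry on.

play_rows --motion '[[[0,-18,-1],[1.3,0,0],0],[[0,-36,-1],[2.7,0,0],0],[[0,-55,-2],[4,0,0],0],[[0,-75,-3],[5.4,0,0],0],[[0,-95,-3],[7,0,0],0],[[0,-115,-4],[8.5,0,0],0],[[0,-132,-5],[9.8,0,0],0],[[0,-143,-5],[10.6,0,0],0]]'

```text
time_s: 5.4
position: [0.4603, 0.0102, 0.0126]
tcp_rot: [[-0.0, -0.194, -0.981], [0.0, -0.981, 0.194], [-1.0, -0.0, 0.0]]
force: [-0.1, -0.5, -0.8]
opening: 0.199
```

play_rows --motion '[[[0,0,0],[0,0,0],0],[[0,0,0],[0,0,0],0]]'

```text
time_s: 5.6
position: [0.4601, 0.0093, 0.0125]
tcp_rot: [[-0.001, -0.192, -0.981], [0.0, -0.981, 0.192], [-1.0, 0.0, 0.001]]
force: [-0.2, 0.4, -0.8]
opening: 0.201
```

```bash
python3 -c "
from h import *
goal([.4607,.0125,.0125],down(-11.5))
from ov import ov; ov('e',.5735,-.0105,-11.5,.5735,-.0105,-11.5)"
```

```text
t 5.6 p [0.4601 0.0093 0.0125] F [-0.2  0.4 -0.8] op 0.201
shift mm [ 0.  -3.3  0. ] turn deg [ 0.43  0.05 -0.  ]
```

View pics/s_e.png

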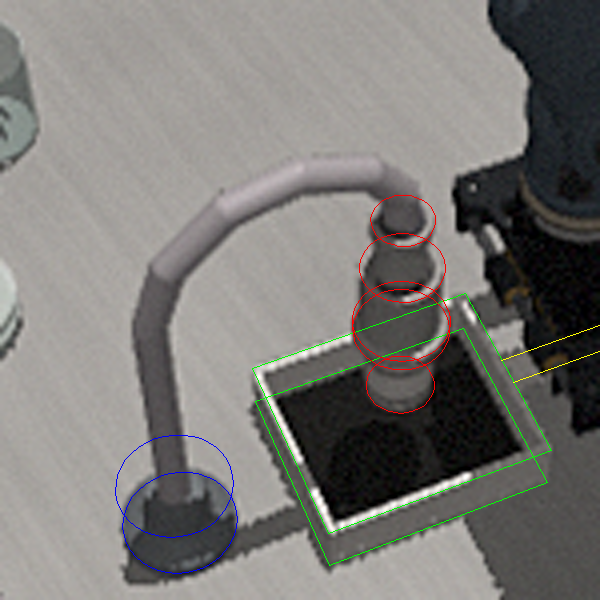

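View pics/t_e.png

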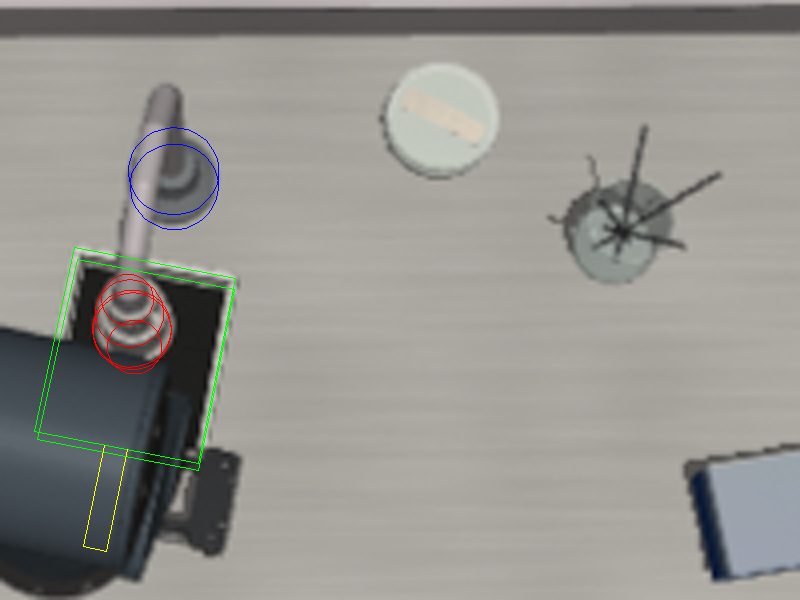

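The tray matches the overlay to within a few mm in both views, and the capsule still hangs above the mat. I'll release the handle and lift.

play_rows --motion '[[[0,0,0],[0,0,0],0.6],[[0,0,0],[0,0,0],0.6],[[0,0,0],[0,0,0],0.6],[[0,0,0],[0,0,0],0.6],[[0,0,0],[0,0,0],0.6],[[-5,0,0],[0,0,0],0.7],[[-20,0,0],[0,0,0],1],[[-50,0,0],[0,0,0],1]]'

```text
time_s: 6.5
position: [0.4592, 0.0093, 0.062]
tcp_rot: [[-0.004, -0.194, -0.981], [0.001, -0.981, 0.194], [-1.0, -0.0, 0.004]]
force: [0.1, 0.8, 0.3]
opening: 0.784
```

play_rows --motion '[[[-30,0,0],[0,0,0],1],[[-60,0,0],[0,0,0],1],[[-90,0,0],[0,0,0],1],[[-110,0,0],[0,0,0],1]]'

```text
time_s: 6.9
position: [0.461, 0.0091, 0.1749]
tcp_rot: [[0.003, -0.194, -0.981], [-0.001, -0.981, 0.194], [-1.0, 0.0, -0.003]]
force: [0.5, -0.1, -0.5]
opening: 0.991
```

```bash
cat >> h.py <<'E'
def tilt(yaw,t): return down(yaw)@Ro.from_rotvec([0,TS*t,0],degrees=True).as_matrix()
TS=1
if tilt(0,30)[0,0]<0: TS=-1
G=np.array([.5735,-.0105,.158])
E
python3 -c "
from h import *
print(TS)
for t in (45,50):
  R=tilt(-11.5,t); print(R[:,0])
  p=G+.008*R[:,0]-.1*R[:,0]; print(p); goal(p,R)
c=bot.capture('scene');cv2.imwrite('pics/s_f.png',cv2.resize(c['img'][130:350,220:440],(660,660)[:2])[:600])"
```

```text
1
[ 0.6929114  -0.14097442 -0.70710678]
[0.50975215 0.00246965 0.22305382]
t 6.9 p [0.461  0.0091 0.1749] F [ 0.5 -0.1 -0.5] op 0.991
shift mm [-48.   -2.9 -49.2] turn deg [ 0.32 44.83  0.13]
[ 0.75066587 -0.1527247  -0.64278761]
[0.50443874 0.00355067 0.21713646]
t 6.9 p [0.461  0.0091 0.1749] F [ 0.5 -0.1 -0.5] op 0.991
shift mm [-42.1  -3.  -43.8] turn deg [ 0.32 49.83  0.14]
```

View pics/s_f.png

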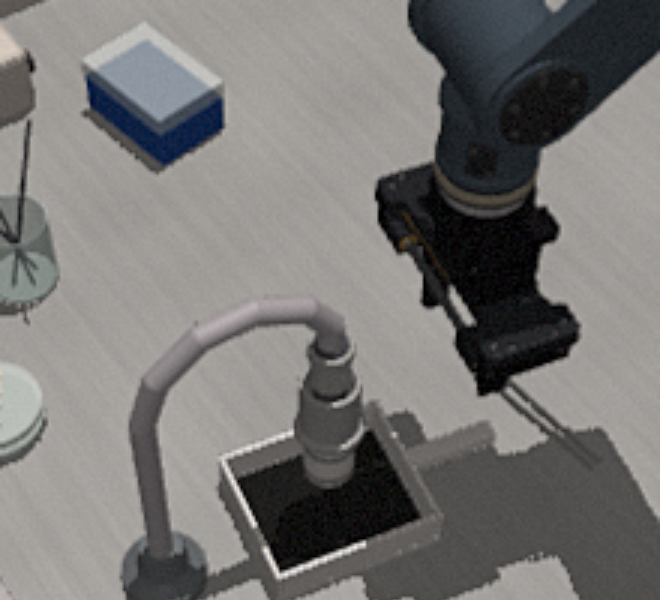

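The gripper is clear of the tray, which hasn't moved, and its open jaws point down at about (500,380) in the crop. Next I'll tilt it in place.

play_rows --motion '[[[-12,0,0],[0,6,0],1],[[-24,-1,0],[0,12,0],1],[[-36,-1,-2],[0,18,0],1],[[-48,-2,-4],[0,24,0],1],[[-60,-2,-7],[0,30,0],1],[[-70,-3,-10],[0,36,0],1],[[-80,-3,-14],[0,42,0],1],[[-83,-3,-14],[0,45,0],1]]'

```text
time_s: 7.75
position: [0.4739, 0.015, 0.2723]
tcp_rot: [[0.67, -0.198, -0.716], [-0.138, -0.98, 0.142], [-0.73, 0.004, -0.684]]
force: [0.2, -0.3, 0.3]
opening: 1.001
```

```bash
python3 -c "
from h import *
for t in (45,50):
  R=tilt(-11.5,t); 
  p=G+.008*R[:,0]-.1*R[:,0]; print(p); goal(p,R)
print(bot.read_state()['joint_positions'])
c=bot.capture('scene');cv2.imwrite('pics/s_g.png',cv2.resize(c['img'][130:350,220:440],(660,660)[:2])[:600])"
```

```text
[0.50975215 0.00246965 0.22305382]
t 7.75 p [0.4739 0.015  0.2723] F [ 0.2 -0.3  0.3] op 1.001
shift mm [61.7  5.   6.2] turn deg [ 0.22  1.87 -0.1 ]
[0.50443874 0.00355067 0.21713646]
t 7.75 p [0.4739 0.015  0.2723] F [ 0.2 -0.3  0.3] op 1.001
shift mm [62.3  5.  14.2] turn deg [ 0.22  6.87 -0.1 ]
[-11.77273153   6.47489189 130.20334332  22.54011665   0.20452546
  67.04608314]
```

View pics/s_g.png

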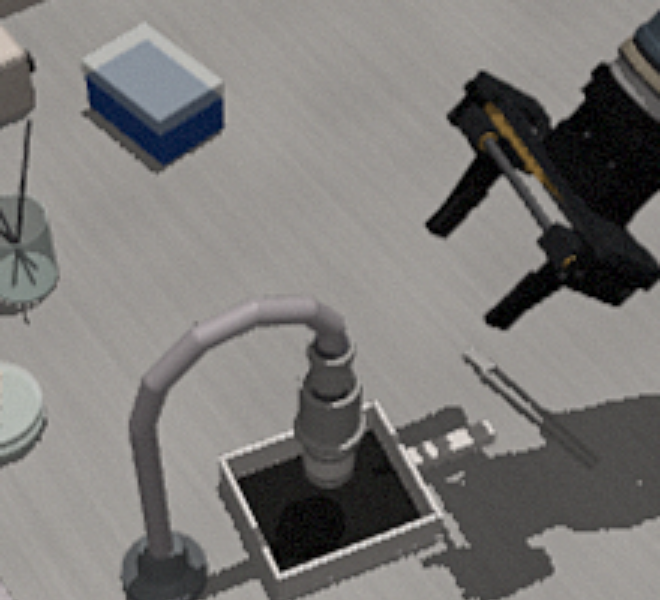

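```bash
cat > kin.py <<'E'
import numpy as np
from scipy.optimize import fsolve
s=lambda d:np.sin(np.radians(d));c=lambda d:np.cos(np.radians(d))
r2=np.hypot(.4739,.015)
A=np.array([[s(30.273),s(112.42),0,0],[s(6.475),s(136.678),0,.684],[c(6.475),c(136.678),1,-.73],[c(30.273),c(112.42),1,-1]])
a,b,h,L=np.linalg.solve(A,[.6247,r2,.2723,.2217])
if __name__=="__main__":
    print(a,b,h,L)
    for back in(0,.05,.1):
      for t in (40,45,50):
        for zg in(.158,.166):
          f=s(t);g=c(t); off=.008-back
          rw=.5735+(off-L)*f; zw=zg-(off-L)*g-h
          D=np.hypot(rw,zw); q3=np.degrees(np.pi-np.arccos((a*a+b*b-D*D)/(2*a*b)))
          q2=np.degrees(np.arctan2(rw,zw)-np.arctan2(b*s(q3),a+b*c(q3)))
          print(back,t,zg,"q2 %.1f q3 %.1f q5 %.1f"%(q2,q3,180-q2-q3-t))
E
python3 kin.py
```

```text
0.6644862332966942 0.3134083428124463 0.03662062074332858 0.26926122458386403
0 40 0.158 q2 24.3 q3 130.8 q5 -15.0
0 40 0.166 q2 23.5 q3 129.8 q5 -13.3
0 45 0.158 q2 25.2 q3 135.1 q5 -25.3
0 45 0.166 q2 24.3 q3 134.1 q5 -23.4
0 50 0.158 q2 26.7 q3 139.5 q5 -36.2
0 50 0.166 q2 25.7 q3 138.5 q5 -34.2
0.05 40 0.158 q2 18.7 q3 130.6 q5 -9.3
0.05 40 0.166 q2 18.0 q3 129.5 q5 -7.5
0.05 45 0.158 q2 19.6 q3 135.7 q5 -20.3
0.05 45 0.166 q2 18.7 q3 134.7 q5 -18.3
0.05 50 0.158 q2 21.1 q3 141.1 q5 -32.2
0.05 50 0.166 q2 20.1 q3 140.0 q5 -30.1
0.1 40 0.158 q2 13.1 q3 129.5 q5 -2.6
0.1 40 0.166 q2 12.4 q3 128.3 q5 -0.8
0.1 45 0.158 q2 13.7 q3 135.4 q5 -14.1
0.1 45 0.166 q2 12.8 q3 134.2 q5 -12.1
0.1 50 0.158 q2 15.1 q3 141.7 q5 -26.8
0.1 50 0.166 q2 14.1 q3 140.4 q5 -24.5
```

Joint 5 is near 0°, the wrist singularity, so tilting further means taking joint 4 to its 180° branch. I'll see how the controller handles a small extra tilt here, well clear of everything.

play_rows --motion '[[[0,0,0],[0,2,0],1],[[0,0,0],[0,4,0],1],[[0,0,0],[0,6,0],1],[[0,0,0],[0,6,0],1],[[0,0,0],[0,6,0],1],[[0,0,0],[0,6,0],1],[[0,0,0],[0,6,0],1],[[0,0,0],[0,6,0],1]]'

```text
time_s: 8.6
position: [0.4792, 0.0134, 0.3059]
tcp_rot: [[0.721, -0.199, -0.664], [-0.15, -0.98, 0.131], [-0.677, 0.005, -0.736]]
force: [0.5, -0.3, 0.1]
opening: 1.002
```

```bash
python3 -c "
from h import *
R=tilt(-11.5,45); 
p=G+.008*R[:,0]-.1*R[:,0]; print(p); goal(p,R)
print(bot.read_state()['joint_positions'])"
```

```text
[0.50975215 0.00246965 0.22305382]
t 8.6 p [0.4792 0.0134 0.3059] F [ 0.5 -0.3  0.1] op 1.002
shift mm [79.7  4.2 39.3] turn deg [ 0.24 -2.42 -0.2 ]
[-1.18089910e+01  2.91681606e+00  1.29619456e+02  3.96942235e+01
  5.45854406e-02  4.98574430e+01]
```

```bash
cat > fk.py <<'E'
import numpy as np
from scipy.optimize import least_squares
from scipy.spatial.transform import Rotation as Ro
D=[([-80.7018,30.2735,82.1475,-.0008,67.6887,-10.2278],[.20881,-.58841,.22168]),
([-11.77273153,6.47489189,130.20334332,22.54011665,.20452546,67.04608314],[.4739,.015,.2723]),
([-11.809,2.9168,129.6195,39.6942,.0546,49.8574],[.4792,.0134,.3059])]
def rot(q):
    return Ro.from_euler('ZYZYZ',[q[0],q[1]+q[2],q[3],q[4],q[5]],degrees=True) if 0 else Ro.from_euler('ZYZ',[q[0],q[1]+q[2],q[3]],degrees=True)*Ro.from_euler('YZ',[q[4],q[5]],degrees=True)
def pos(q,P):
    a,b,h,L=P[:4]; R1=Ro.from_euler('ZY',[q[0],q[1]],degrees=True); R2=Ro.from_euler('ZY',[q[0],q[1]+q[2]],degrees=True)
    return np.array([0,0,h])+R1.apply([0,0,a])+R2.apply([0,0,b])+rot(q).apply([0,0,L])
if 1:
    f=lambda P:np.concatenate([pos(q,P)-p for q,p in D])
    S=least_squares(f,[.6,.35,.1,.25],x_scale=.1)
    P=S.x
Rs=np.array([[-.000322,.334239,-.942488],[.001886,-.942486,-.334239],[-.999998,-.001885,-.000327]])
C=rot(D[0][0]).inv()*Ro.from_matrix(Rs)
def fk(q): return pos(q,P),(rot(q)*C).as_matrix()
if __name__=="__main__":
    print(P,S.fun.round(4)); print(C.as_matrix().round(3)); print(fk(D[2][0])[1].round(3)); print(fk(D[1][0])[1].round(3))
E
python3 fk.py
```

```text
[0.64841355 0.31061225 0.04902547 0.26787288] [-0.1097 -0.017   0.001  -0.0143 -0.1104 -0.0005 -0.0298 -0.1072 -0.0005]
[[-0. -1.  0.]
 [-0. -0. -1.]
 [ 1. -0. -0.]]
[[ 0.721 -0.199 -0.664]
 [-0.15  -0.98   0.131]
 [-0.677  0.005 -0.736]]
[[ 0.67  -0.198 -0.716]
 [-0.138 -0.98   0.142]
 [-0.73   0.004 -0.684]]
```

```bash
python3 - <<'E'
s=open('fk.py').read()
s=s.replace("np.array([0,0,h])+","np.array([0,0,h])+Ro.from_euler('Z',q[0],degrees=True).apply([P[5],P[4],0])+")
s=s.replace("[.6,.35,.1,.25]","[.6,.35,.1,.25,.1,0]")
open('fk.py','w').write(s)
E
python3 fk.py; python3 -c "
from rig import bot; s=bot.read_state(); from fk import *; print(s['joint_positions'],s['position'],fk(s['joint_positions'])[0])"
```

```text
[ 0.69700002  0.37439715  0.07851769  0.31499073  0.11097854 -0.08312663] [-0.0001  0.0007  0.001   0.0067 -0.0014 -0.0035 -0.006   0.0012  0.0025]
[[-0. -1.  0.]
 [-0. -0. -1.]
 [ 1. -0. -0.]]
[[ 0.721 -0.199 -0.664]
 [-0.15  -0.98   0.131]
 [-0.677  0.005 -0.736]]
[[ 0.67  -0.198 -0.716]
 [-0.138 -0.98   0.142]
 [-0.73   0.004 -0.684]]
[-1.18089910e+01  2.91681606e+00  1.29619456e+02  3.96942235e+01
  5.45854406e-02  4.98574430e+01] [0.4792192  0.01339737 0.30587767] [0.47317165 0.01464576 0.3083793 ]
```

```bash
cat > plan.py <<'E'
from fk import *
def rows(q0,path):
    p0,R0=fk(q0)
    for q in path:
        p,R=fk(q); print("[%s],[%s]"%(np.round(R0.T@(p-p0)*1e3,1),Ro.from_matrix(R0.T@R).as_rotvec(degrees=True).round(1)),q[3:])
E
python3 -c "
from plan import *
q0=np.array([-11.81,2.92,129.62,39.7,.05,49.85])
S=89.55
path=[(45,4),(50,8),(58,11),(70,12),(82,12),(94,12),(106,12),(118,12),(130,12),(142,12),(154,12),(166,12),(176,12),(180,12)]
rows(q0,[np.r_[q0[:3],a,b,S-a] for a,b in path])"
```

```text
[[ -0.7 -15.5  15.2]],[[-0.  -2.8 -2.8]] [45.    4.   44.55]
[[ -3.  -33.6  27.7]],[[-0.  -5.1 -6.1]] [50.    8.   39.55]
[[ -5.7 -51.   31.2]],[[-0.  -5.7 -9.3]] [58.   11.   31.55]
[[ -6.8 -61.5  21.7]],[[ -0.   -4.  -11.3]] [70.   12.   19.55]
[[ -6.8 -64.7   8.4]],[[ -0.   -1.5 -11.9]] [82.   12.    7.55]
[[ -6.9 -65.1  -5.3]],[[ -0.    1.  -11.9]] [94.   12.   -4.45]
[[ -6.9 -62.6 -18.8]],[[ -0.    3.4 -11.5]] [106.    12.   -16.45]
[[ -6.9 -57.4 -31.4]],[[ -0.    5.8 -10.5]] [118.    12.   -28.45]
[[ -6.9 -49.7 -42.7]],[[-0.   7.8 -9.1]] [130.    12.   -40.45]
[[ -6.9 -39.7 -52.1]],[[-0.   9.6 -7.3]] [142.    12.   -52.45]
[[ -6.9 -28.1 -59.3]],[[-0.  10.9 -5.1]] [154.    12.   -64.45]
[[ -6.9 -15.2 -63.9]],[[-0.  11.7 -2.8]] [166.    12.   -76.45]
[[ -6.9  -3.9 -65.6]],[[-0.  12.  -0.7]] [176.    12.   -86.45]
[[ -6.9   0.7 -65.7]],[[-0.  12.   0.1]] [180.    12.   -90.45]
```

play_rows --motion '[[[0,-15,15],[0,-2.8,-2.8],1],[[-3,-33,28],[0,-5,-6],1],[[-6,-51,31],[0,-5.5,-9.5],1],[[-7,-61,22],[0,-4,-11.5],1],[[-7,-61,22],[0,-4,-11.5],1],[[-7,-61,22],[0,-4,-11.5],1]]'

```text
time_s: 9.2
position: [0.4714, 0.0769, 0.2938]
tcp_rot: [[0.698, -0.057, -0.714], [0.057, -0.989, 0.134], [-0.714, -0.134, -0.687]]
force: [0.4, -0.2, 0.6]
opening: 1.002
```

```bash
python3 -c "
from rig import bot; s=bot.read_state(); from fk import *; print(s['joint_positions'],s['position'],fk(s['joint_positions'])[0])"
```

```text
[-11.76844465   2.95312209 129.74851277  70.61889607  12.1016822
  18.94886141] [0.47144119 0.07687249 0.29375191] [0.46550771 0.08001166 0.29570511]
```

```bash
python3 -c "
from plan import *
q0=np.array([-11.77,2.95,129.75,70.62,12.1,18.95])
S=89.55
rows(q0,[np.r_[q0[:3],a,b,S-a] for a,b in [(82,12),(96,12),(110,12),(124,12),(138,12),(152,12),(166,12),(180,12)]])"
```

```text
[[ -0.3  -2.5 -12.8]],[[-0.3  2.3 -0.4]] [82.   12.    7.55]
[[ -1.3  -2.8 -28.7]],[[-0.6  5.2 -0.5]] [96.   12.   -6.45]
[[ -3.1   0.8 -44.2]],[[-0.8  8.1  0.2]] [110.    12.   -20.45]
[[ -5.5   7.9 -58.3]],[[-1.  10.7  1.5]] [124.    12.   -34.45]
[[ -8.4  18.2 -70.2]],[[-1.2 12.8  3.5]] [138.    12.   -48.45]
[[-11.7  31.  -79.1]],[[-1.3 14.5  5.9]] [152.    12.   -62.45]
[[-15.   45.6 -84.6]],[[-1.3 15.5  8.6]] [166.    12.   -76.45]
[[-18.3  61.1 -86.3]],[[-1.2 15.9 11.5]] [180.    12.   -90.45]
```

play_rows --motion '[[[0,-2.5,-13],[-0.3,2.3,-0.4],1],[[-1.5,-3,-29],[-0.6,5.2,-0.5],1],[[-3,1,-44],[-0.8,8.1,0.2],1],[[-5.5,8,-58],[-1,10.7,1.5],1],[[-8.5,18,-70],[-1.2,12.8,3.5],1],[[-12,31,-79],[-1.3,14.5,6],1],[[-15,45.5,-84.5],[-1.3,15.5,8.6],1],[[-18,61,-86.5],[-1.2,16,11.5],1]]'

```text
time_s: 10.0
position: [0.5183, 0.0135, 0.3571]
tcp_rot: [[0.847, -0.176, -0.502], [-0.145, -0.984, 0.1], [-0.512, -0.012, -0.859]]
force: [0.0, 0.6, 1.5]
opening: 1.0
```

```bash
python3 -c "
from rig import bot; s=bot.read_state(); from fk import *; print(s['joint_positions'],s['position'],fk(s['joint_positions'])[0])
from h import *
for t in (45,50):
  R=tilt(-11.5,t); p=G+.008*R[:,0]-.1*R[:,0]; print(p); goal(p,R)
"
```

```text
[-12.1038224    2.81174232 129.47679106 169.79742279  11.63914637
 -80.44835883] [0.51833074 0.01353102 0.35708357] [0.512894   0.01502324 0.36143973]
[0.50975215 0.00246965 0.22305382]
t 10.0 p [0.5183 0.0135 0.3571] F [0.  0.6 1.5] op 1.0
shift mm [ 63.   14.  118.3] turn deg [  0.32 -14.18   1.5 ]
[0.50443874 0.00355067 0.21713646]
t 10.0 p [0.5183 0.0135 0.3571] F [0.  0.6 1.5] op 1.0
shift mm [ 61.4  13.9 126.2] turn deg [ 0.26 -9.18  1.52]
```

```bash
python3 - <<'E'
s=open('fk.py').read()
s=s.replace("[.4792,.0134,.3059])]","[.4792,.0134,.3059]),\n([-11.76844465,2.95312209,129.74851277,70.61889607,12.1016822,18.94886141],[0.47144119,0.07687249,0.29375191]),\n([-12.1038224,2.81174232,129.47679106,169.79742279,11.63914637,-80.44835883],[0.51833074,0.01353102,0.35708357])]")
s=s.replace("R2.apply([0,0,b])","R2.apply([P[6],0,b])").replace(".25,.1,0]",".25,.1,0,0]")
open('fk.py','w').write(s)
E
python3 fk.py
cat > ik.py <<'E'
from fk import *
from h import tilt,G
q0=np.array([-12.1,15,130,180,15,-90])
lo=[-176,-43,12.5,-82,-40,-163];hi=[176,126,160,262,151,163]
def ik(p,R,q0=q0):
    f=lambda q:np.r_[(fk(q)[0]-p)*10,(Ro.from_matrix(R.T@fk(q)[1])).as_rotvec()]
    return least_squares(f,q0,x_scale=10,bounds=(lo,hi))
if __name__=="__main__":
  for t in(40,45,50,55):
    for back in(0,.05,.1):
      for z in (0,.022):
        R=tilt(-11.5,t);s=ik(G+[0,0,z]+(.008-back)*R[:,0],R); print(t,back,z,s.x.round(1),s.cost.round(5))
E
python3 ik.py
```

```text
[5.87960935e-01 3.91716564e-01 2.74333626e-01 3.05468271e-01
 1.10990573e-01 4.35783811e-05 1.14195065e-01] [-0. -0. -0.  0.  0. -0.  0. -0. -0. -0. -0.  0. -0. -0.  0.]
[[-0. -1.  0.]
 [-0. -0. -1.]
 [ 1. -0. -0.]]
[[ 0.721 -0.199 -0.664]
 [-0.15  -0.98   0.131]
 [-0.677  0.005 -0.736]]
[[ 0.67  -0.198 -0.716]
 [-0.138 -0.98   0.142]
 [-0.73   0.004 -0.684]]
40 0 0 [-12.6  29.6 122.8 176.8  12.3 -87.7] 0.0
40 0 0.022 [-12.6  26.4 121.8 175.2   8.2 -86.1] 0.0
40 0.05 0 [-12.7  22.7 125.2 174.5   7.9 -85.5] 0.0
40 0.05 0.022 [-12.7  19.5 123.8 167.3   3.4 -78.2] 0.0
40 0.1 0 [-12.8  15.3 126.7 157.5   2.2 -68.5] 0.0
40 0.1 0.022 [ -12.8   12.1  125.   196.1   -3.  -107.1] 0.0
45 0 0 [-12.6  31.8 126.1 177.9  22.8 -88.9] 0.0
45 0 0.022 [-12.6  28.3 125.2 177.5  18.5 -88.4] 0.0
45 0.05 0 [-12.8  25.2 129.3 177.3  19.5 -88.4] 0.0
45 0.05 0.022 [-12.8  21.5 128.  176.5  14.6 -87.5] 0.0
45 0.1 0 [-12.9  17.7 131.6 176.   14.4 -87.1] 0.0
45 0.1 0.022 [-12.9  14.  130.  173.6   9.  -84.7] 0.0
50 0 0 [-12.7  34.8 129.2 178.4  34.  -89.4] 0.0
50 0 0.022 [-12.7  31.  128.4 178.1  29.4 -89.2] 0.0
50 0.05 0 [-12.8  28.9 133.3 178.1  32.1 -89.2] 0.0
50 0.05 0.022 [-12.8  24.7 132.1 177.7  26.8 -88.8] 0.0
50 0.1 0 [-13.   21.9 136.6 177.5  28.5 -88.8] 0.0
50 0.1 0.022 [-13.   17.4 134.9 176.9  22.3 -88.1] 0.0
55 0 0 [-12.7  38.6 132.  178.6  45.6 -89.7] 0.0
55 0 0.022 [-12.7  34.6 131.4 178.4  41.  -89.5] 0.0
55 0.05 0 [-12.9  34.  137.1 178.4  46.  -89.7] 0.0
55 0.05 0.022 [-12.9  29.3 136.  178.2  40.3 -89.4] 0.0
55 0.1 0 [-13.2  28.4 141.6 178.1  45.  -89.6] 0.0
55 0.1 0.022 [-13.2  22.9 139.9 177.8  37.8 -89.2] 0.0
```

The kinematic fit is now exact, and 50° of tilt is reachable on the flipped wrist branch. I'll move to the pre-grasp pose.

play_rows --motion '[[[8,2,16],[0,-1.2,0.2],1],[[16,4,34],[0,-2.5,0.4],1],[[25,6,52],[0,-3.8,0.6],1],[[34,8,70],[0,-5,0.8],1],[[43,10,88],[0.1,-6.4,1],1],[[52,12,107],[0.2,-7.8,1.3],1],[[61,14,126],[0.3,-9.2,1.5],1],[[61,14,126],[0.3,-9.2,1.5],1]]'

```text
time_s: 10.8
position: [0.5039, 0.0043, 0.215]
tcp_rot: [[0.748, -0.198, -0.634], [-0.149, -0.98, 0.13], [-0.647, -0.003, -0.762]]
force: [-0.4, 0.5, 0.8]
opening: 0.999
```

```bash
python3 -c "
from h import *
R=tilt(-11.5,50); p=G+.008*R[:,0]; goal(p,R)
print(bot.read_state()['joint_positions'].round(1))
c=bot.capture('scene');cv2.imwrite('pics/s_h.png',cv2.resize(c['img'][150:350,220:420],(600,600),interpolation=2))
c=bot.capture('top');cv2.imwrite('pics/t_h.png',cv2.resize(c['img'][165:315,240:440],(800,600),interpolation=2))"
```

```text
t 10.8 p [0.5039 0.0043 0.215 ] F [-0.4  0.5  0.8] op 0.999
shift mm [99.1  0.9 -2.7] turn deg [-0.08  0.33  0.16]
[-13.1  22.1 136.6 177.1  28.4 -88.4]
```

View pics/s_h.png

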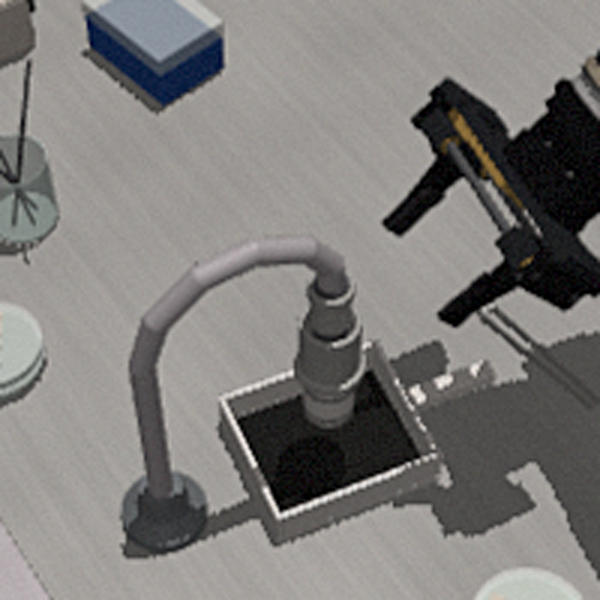

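View pics/t_h.png

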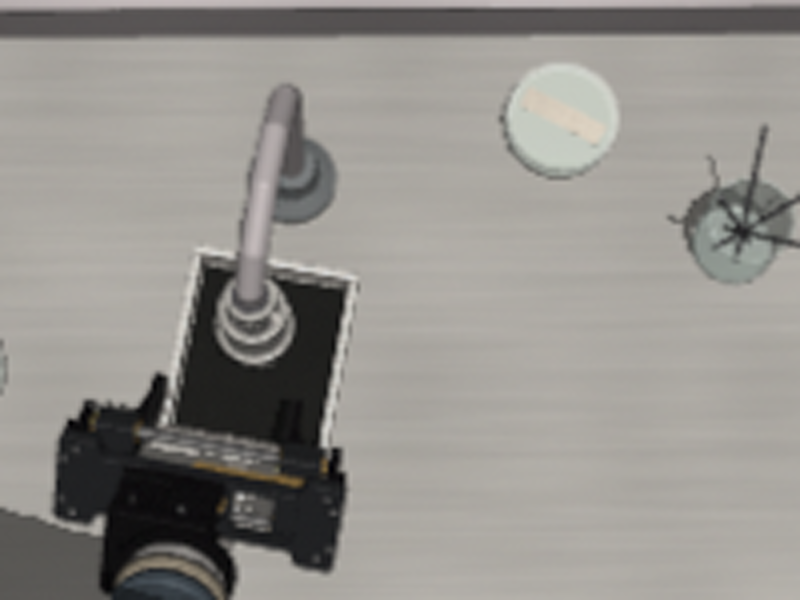

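```bash
cat > ov2.py <<'E'
from h import *
def ov2(tag,m=(.5735,-.0105),lift=0):
    s=bot.read_state();p=s["position"];R=s["tcp_rot"];P=[]
    w=.0435*s["opening"]
    for sg in(-1,1):
        P.append((np.array([p+R@[0,sg*w,-.0095],p+R@[0,sg*w,.0095],p+R@[-.05,sg*w,.0095],p+R@[-.05,sg*w,-.0095],p+R@[0,sg*w,-.0095]]),(0,255,0)))
    P.append((np.array([p,p+R[:,0]*.15]),(0,255,255)))
    for z,r in((.128+lift,.029),(.137+lift,.029),(.19+lift,.0245),(.222,.018),(.234,.018)): P.append((circ(*m,z,r),(0,0,255)))
    overlay(bot.capture("top"),P,240,165,200,150,4,f"pics/t_{tag}.png")
    overlay(bot.capture("scene"),P,270,200,150,100,5,f"pics/s_{tag}.png")
E
python3 -c "
from ov2 import *; ov2('i')"
```

```text
(no output)
```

View pics/t_i.png

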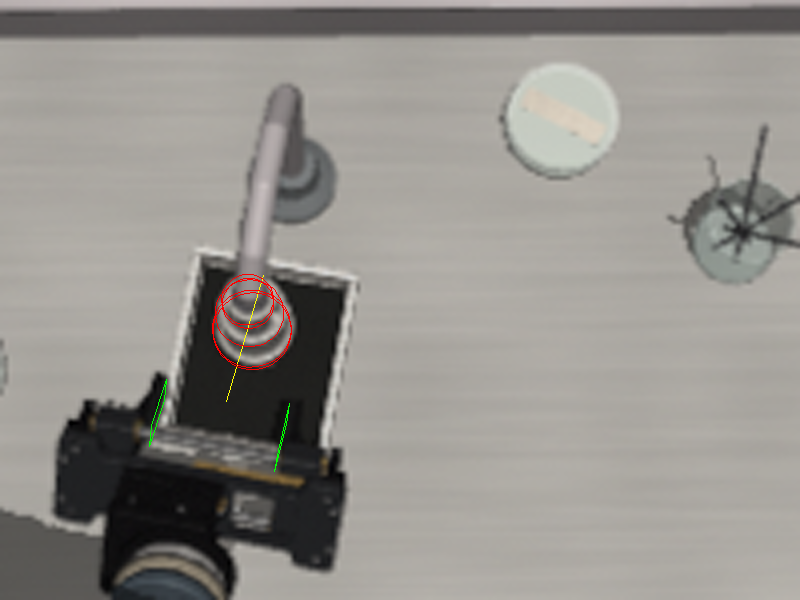

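View pics/s_i.png

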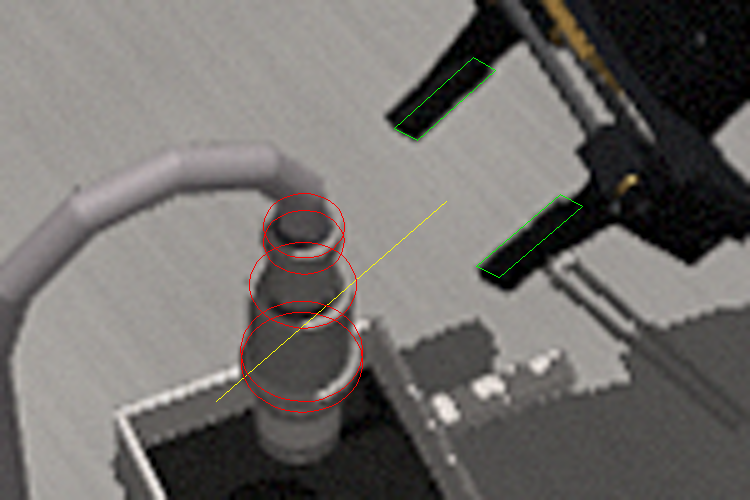

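The fingers and approach line match the overlays: the line passes through the sleeve axis to within about 2 mm, and the jaws straddle it. I'll advance and check before the end.

play_rows --motion '[[[15,0,-1],[0,0,0],1],[[30,1,-2],[0,0,0],1],[[45,1,-3],[0,0.3,0],1],[[58,2,-3],[0,0.3,0],1],[[68,2,-3],[0,0.3,0],1],[[76,2,-3],[0,0.3,0],1],[[80,2,-3],[0,0.3,0],1],[[80,2,-3],[0,0.3,0],1]]'

```text
time_s: 11.8
position: [0.5662, -0.0104, 0.1681]
tcp_rot: [[0.754, -0.199, -0.626], [-0.152, -0.98, 0.128], [-0.639, -0.002, -0.769]]
force: [-0.4, 0.0, 0.5]
opening: 1.0
```

```bash
python3 -c "
from ov2 import *; ov2('j',(.5735,-.0115))
R=tilt(-11.5,50); goal(G+[0,-.001,0]+.008*R[:,0],R)"
```

```text
t 11.9 p [ 0.5656 -0.0102  0.1684] F [-0.7  0.1  0.4] op 1.003
shift mm [20.8 -0.2  2.9] turn deg [-0.05 -0.29  0.11]
```

View pics/s_j.png

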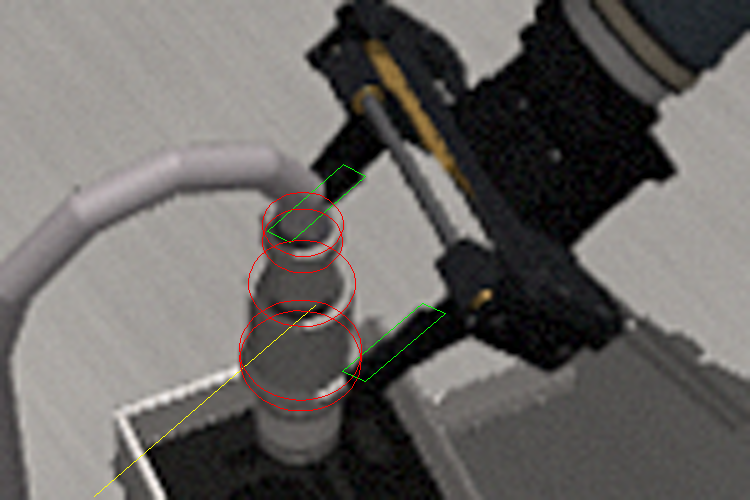

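View pics/t_j.png

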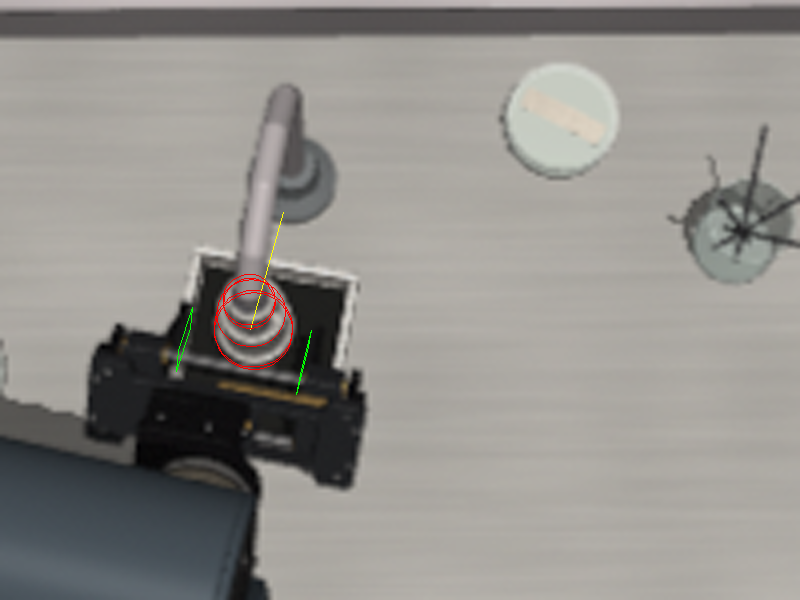

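The jaws straddle the sleeve evenly and the gripper body stays behind the collar. I'll make the final advance, then close.

play_rows --motion '[[[7,0,1],[0,0,0],1],[[14,0,2],[0,0,0],1],[[19,0,3],[0,0,0],1],[[21,0,3],[0,0,0],1],[[21,0,3],[0,0,0],1]]'

```text
time_s: 12.4
position: [0.5801, -0.0132, 0.1522]
tcp_rot: [[0.754, -0.199, -0.626], [-0.152, -0.98, 0.128], [-0.639, -0.002, -0.769]]
force: [-0.4, -0.3, -0.1]
opening: 1.001
```

play_rows --motion '[[[0,0,0],[0,0,0],0.7],[[0,0,0],[0,0,0],0.7],[[0,0,0],[0,0,0],0.7],[[0,0,0],[0,0,0],0.7],[[0,0,0],[0,0,0],0.7],[[0,0,0],[0,0,0],0.7]]'

```text
time_s: 13.0
position: [0.5799, -0.0131, 0.1527]
tcp_rot: [[0.755, -0.199, -0.626], [-0.152, -0.98, 0.128], [-0.639, -0.002, -0.77]]
force: [0.9, 1.0, -0.6]
opening: 0.705
```

```bash
python3 -c "
from ov2 import *; ov2('k',(.5735,-.0115))
R=tilt(-11.5,50); goal(G+[0,-.001,0]+.008*R[:,0],R)"
```

```text
t 13.1 p [ 0.5799 -0.0132  0.1526] F [-0.6  0.4  0. ] op 0.701
shift mm [-0.5 -0.3  0.2] turn deg [-0.06 -0.31  0.1 ]
```

View pics/s_k.png

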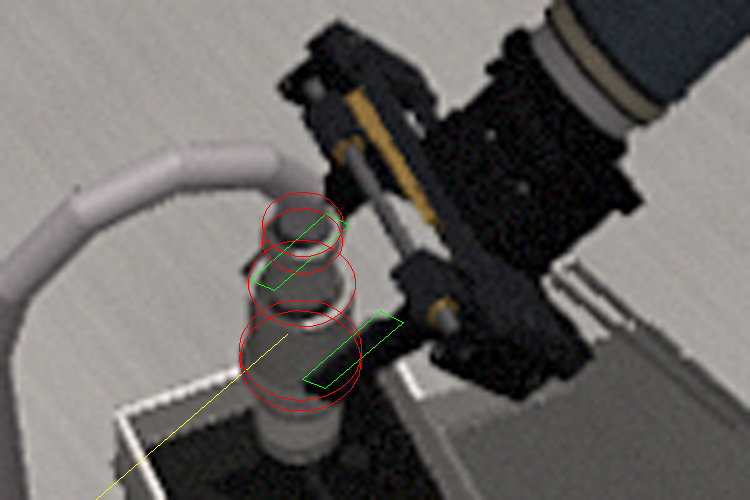

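View pics/t_k.png

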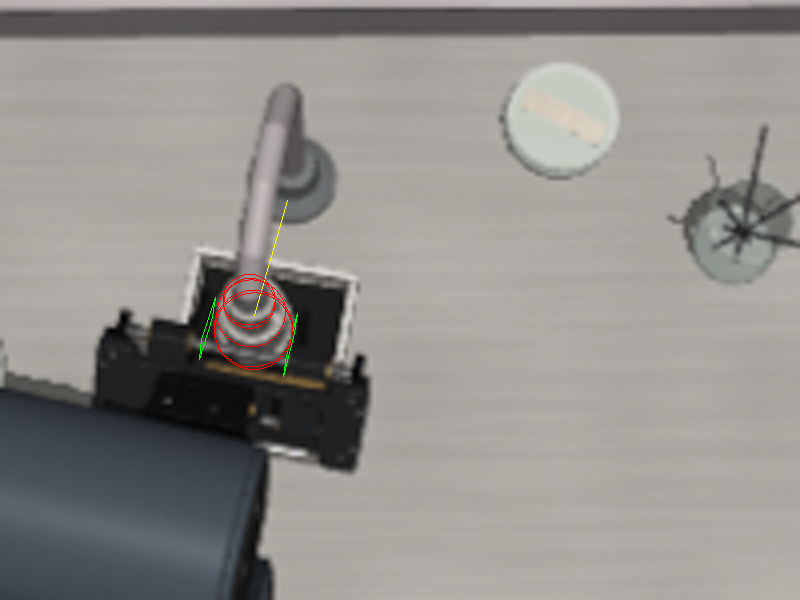

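play_rows --motion '[[[0,0,0],[0,0,0],0.6],[[0,0,0],[0,0,0],0.4],[[0,0,0],[0,0,0],0.4],[[0,0,0],[0,0,0],0.4],[[0,0,0],[0,0,0],0.4],[[0,0,0],[0,0,0],0.4]]'

```text
time_s: 13.7
position: [0.5799, -0.0134, 0.1526]
tcp_rot: [[0.754, -0.199, -0.626], [-0.152, -0.98, 0.129], [-0.639, -0.002, -0.769]]
force: [-0.3, -2.0, -0.5]
opening: 0.623
```

```bash
python3 -c "
from h import *
s=bot.read_state();R=s['tcp_rot'];p=s['position'];print(s['opening'],s['force'],R.T@s['force'],s['moment'])
for dz in (5,10,13,15,16,17): print(dz,(R.T@[0,0,dz]).round(1))"
```

```text
0.6233446393677454 [-0.27699865 -1.97700055 -0.48561713] [0.40179569 1.99350152 0.29256678] [-0.15962279  0.48794875 -0.18044269]
5 [-3.2 -0.  -3.8]
10 [-6.4 -0.  -7.7]
13 [ -8.3  -0.  -10. ]
15 [ -9.6  -0.  -11.5]
16 [-10.2  -0.  -12.3]
17 [-10.9  -0.  -13.1]
```

play_rows --motion '[[[0,0,0],[0,0,0],0.3],[[0,0,0],[0,0,0],0.3],[[0,0,0],[0,0,0],0.3],[[0,0,0],[0,0,0],0.3]]'

```text
time_s: 14.1
position: [0.5799, -0.0133, 0.1526]
tcp_rot: [[0.754, -0.199, -0.626], [-0.152, -0.98, 0.129], [-0.639, -0.002, -0.769]]
force: [-0.4, -3.2, -0.7]
opening: 0.624
```

```bash
python3 -c "
from ov2 import *; ov2('l',(.5735,-.0115))
s=bot.read_state();R=s['tcp_rot'];print(s['opening'],s['force'],R.T@s['force'],s['moment'])"
```

```text
0.6254422825636319 [-1.14000832 -3.47976165  0.70775659] [-0.78303805  3.63566963 -0.27935145] [-0.28207187  0.60920159 -0.33846648]
```

View pics/s_l.png

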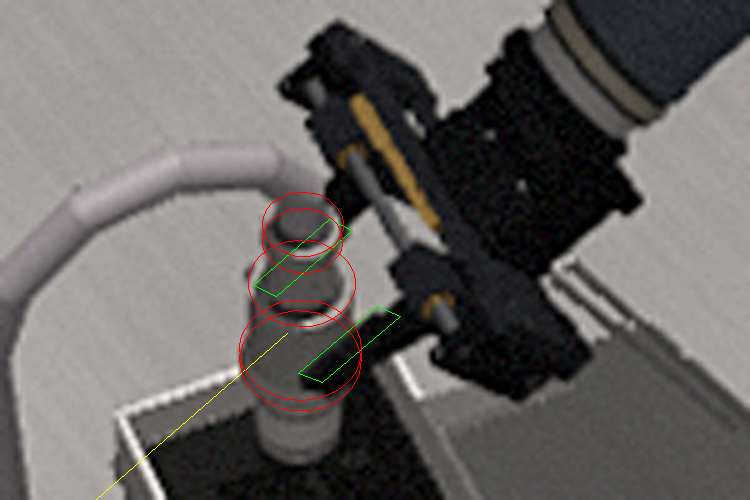

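The jaws stopped at 54 mm instead of 49 mm, with a sideways force towards −y. One finger touched first because the gripper is about 2.6 mm off centre, so I'll shift by that amount.

play_rows --motion '[[[0,0.8,0],[0,0,0],0.3],[[0,1.6,0],[0,0,0],0.3],[[0,2.6,0],[0,0,0],0.3],[[0,2.6,0],[0,0,0],0.3],[[0,2.6,0],[0,0,0],0.3],[[0,2.6,0],[0,0,0],0.3]]'

```text
time_s: 14.8
position: [0.5798, -0.0135, 0.1526]
tcp_rot: [[0.755, -0.193, -0.626], [-0.147, -0.981, 0.124], [-0.638, -0.002, -0.77]]
force: [3.3, 9.0, -1.0]
opening: 0.623
```

```bash
python3 -c "
from h import *
s=bot.read_state();print(s['opening'],s['force'],s['moment'],s['position'])
c=bot.capture('top');a=cv2.resize(c['img'][230:275,270:330],(800,600),interpolation=2);cv2.imwrite('pics/t_m.png',cv2.convertScaleAbs(a,alpha=1.6))
c=bot.capture('scene');a=cv2.resize(c['img'][230:290,310:390],(800,600),interpolation=2);cv2.imwrite('pics/s_m.png',cv2.convertScaleAbs(a,alpha=1.8))"
```

```text
0.6231965970136483 [ 3.33308167  9.04835344 -0.96441984] [1.11808556 0.28675368 0.75678477] [ 0.57981227 -0.01349076  0.15260845]
```

View pics/s_m.png

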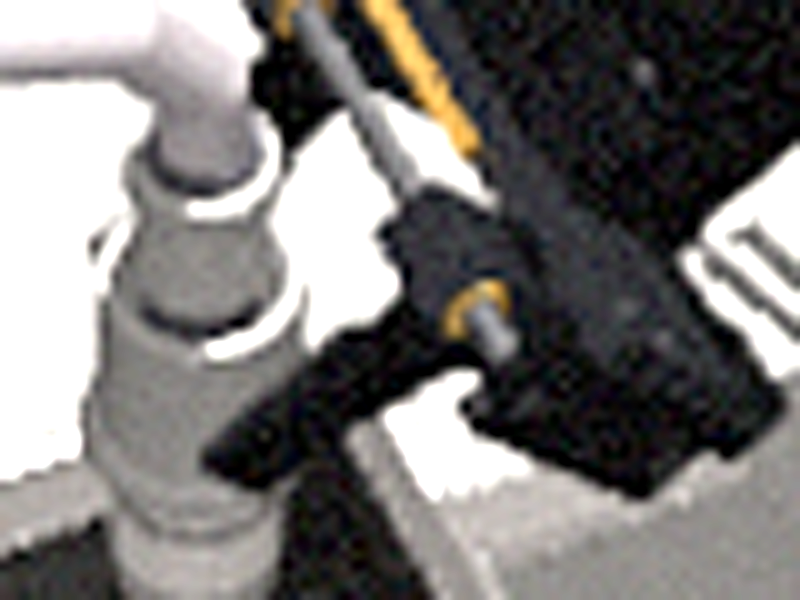

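View pics/t_m.png

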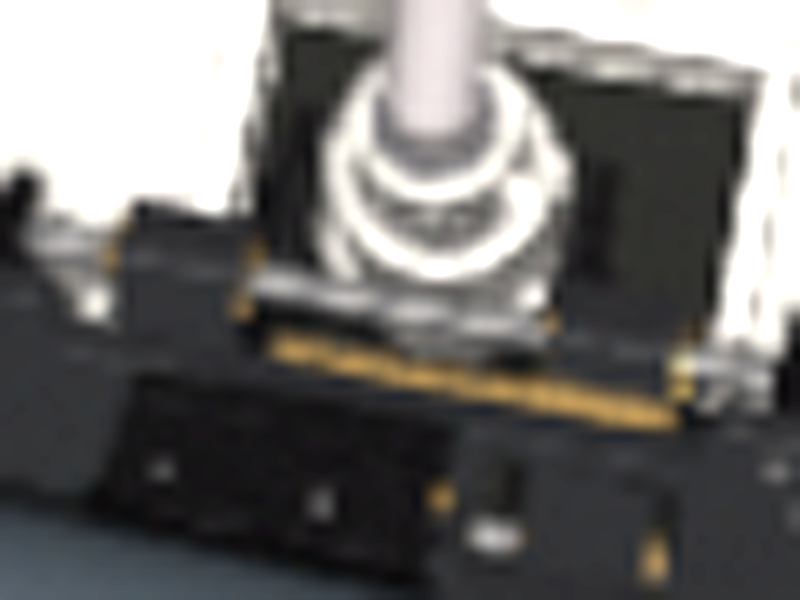

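The 54 mm grip fits the pads touching the 58 mm lip at its chord, so I'll open, go 8 mm higher, re-centre and close again.

play_rows --motion '[[[0,0,0],[0,0,0],0.7],[[0,-1,0],[0,0,0],0.8],[[0,-1.8,0],[0,0,0],0.8],[[-3,-1.8,-3],[0,0,0],0.8],[[-5,-1.8,-6],[0,0,0],0.7],[[-5,-1.8,-6],[0,0,0],0.5],[[-5,-1.8,-6],[0,0,0],0.4],[[-5,-1.8,-6],[0,0,0],0.3]]'

```text
time_s: 15.7
position: [0.5801, -0.0134, 0.161]
tcp_rot: [[0.756, -0.197, -0.625], [-0.151, -0.98, 0.127], [-0.637, -0.002, -0.771]]
force: [-0.0, 3.3, 3.1]
opening: 0.603
```

play_rows --motion '[[[0,0,0],[0,0,0],0.3],[[0,0,0],[0,0,0],0.3],[[0,0,0],[0,0,0],0.3],[[0,0,0],[0,0,0],0.3],[[0,0,0],[0,0,0],0.3]]'

```text
time_s: 16.2
position: [0.5801, -0.0135, 0.161]
tcp_rot: [[0.756, -0.197, -0.625], [-0.151, -0.98, 0.127], [-0.637, -0.002, -0.771]]
force: [-0.5, 5.4, 3.7]
opening: 0.605
```

play_rows --motion '[[[-1,0,-1.5],[0,0,0],0.3],[[-2.5,0,-3],[0,0,0],0.3],[[-2.5,0,-3],[0,0,0],0.3]]'

```text
time_s: 16.5
position: [0.58, -0.0135, 0.1628]
tcp_rot: [[0.752, -0.197, -0.629], [-0.15, -0.98, 0.128], [-0.642, -0.002, -0.767]]
force: [5.8, 4.6, -7.9]
opening: 0.611
```

```bash
python3 -c "
from ov2 import *; ov2('n',(.5735,-.0125))
s=bot.read_state();print(s['opening'],s['force'],s['moment'],s['position'])"
```

```text
0.6069709917278584 [ 7.20510288  3.91962388 -8.20064208] [0.9200325  0.61489178 0.7179166 ] [ 0.57998013 -0.01349667  0.16265015]
```

View pics/s_n.png

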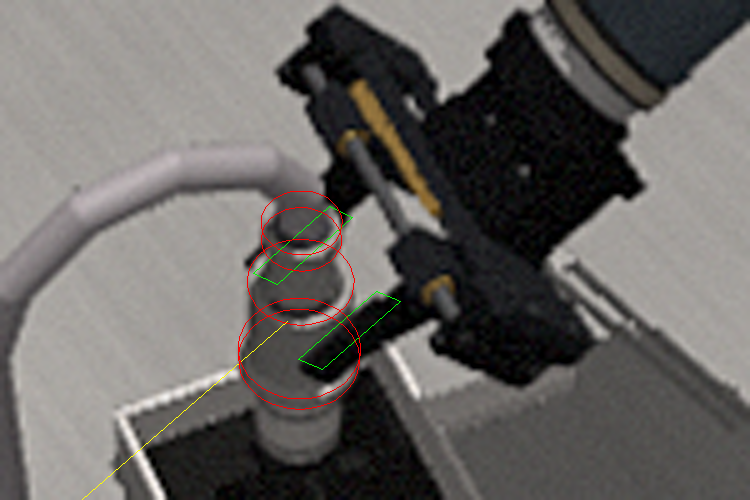

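The grip holds: Fz is about −8 N, which is the spring preload, and the sleeve has started to move. I'll keep lifting.

play_rows --motion '[[[-1.3,0,-1.5],[0,0,0],0.3],[[-2.6,0,-3.1],[0,0,0],0.3],[[-3.8,0,-4.6],[0,0,0],0.3],[[-5.1,0,-6.2],[0,0,0],0.3],[[-6.4,0,-7.7],[0,0,0],0.3],[[-6.4,0,-7.7],[0,0,0],0.3]]'

```text
time_s: 17.2
position: [0.58, -0.0135, 0.1722]
tcp_rot: [[0.751, -0.197, -0.63], [-0.15, -0.98, 0.128], [-0.643, -0.002, -0.766]]
force: [7.9, 4.7, -11.2]
opening: 0.604
```

```bash
python3 -c "
from ov2 import *; ov2('o',(.5735,-.0125),.009)
s=bot.read_state();print(s['opening'],s['force'],s['moment'],s['position'])"
```

```text
0.6043478217249159 [  9.00673484   5.89659319 -11.03835508] [1.06631522 0.758042   0.80807968] [ 0.5799199  -0.01349319  0.17204576]
```

View pics/s_o.png

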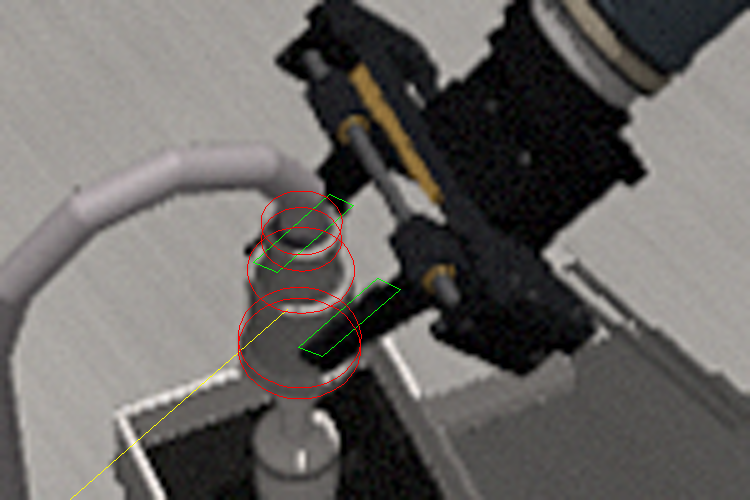

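The sleeve is up about 10–11 mm and the capsule seems to have dropped, since its neck shows at (293,410). I'll lift 5 mm more to be safely past 11 mm, then look again.

play_rows --motion '[[[-1.2,0,-1.5],[0,0,0],0.3],[[-2.3,0,-2.8],[0,0,0],0.3],[[-3.5,0,-4.2],[0,0,0],0.3],[[-3.5,0,-4.2],[0,0,0],0.3],[[-3.5,0,-4.2],[0,0,0],0.3]]'

```text
time_s: 17.8
position: [0.5799, -0.0135, 0.1772]
tcp_rot: [[0.751, -0.197, -0.631], [-0.15, -0.98, 0.128], [-0.643, -0.002, -0.766]]
force: [10.2, 4.2, -12.7]
opening: 0.612
```

```bash
python3 -c "
from h import *
s=bot.read_state();print(s['opening'],s['force'],s['moment'],s['position'])
c=bot.capture('scene');a=cv2.resize(c['img'][220:340,270:430],(800,600),interpolation=2);cv2.imwrite('pics/s_p.png',cv2.convertScaleAbs(a,alpha=1.4))"
```

```text
0.6122996579469169 [ 10.16390769   4.17602831 -12.6916597 ] [1.11938209 0.88161441 0.80647041] [ 0.57992732 -0.01351158  0.1772109 ]
```

View pics/s_p.png

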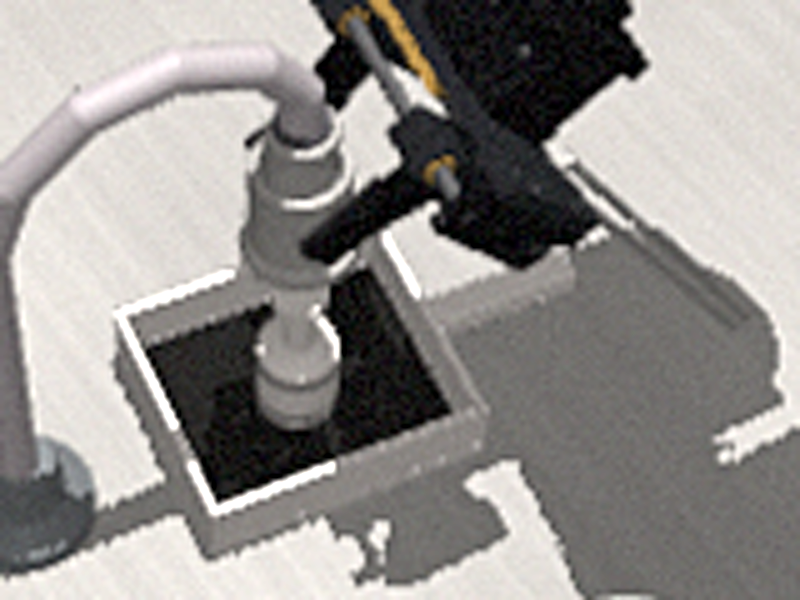

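The capsule stands upright in the tray at (297,375) and the sleeve is up about 16 mm. I'll shift to relieve the side load, then open quickly to let it snap home.

play_rows --motion '[[[0,-0.8,0],[0,0,0],0.3],[[0,-0.8,0],[0,0,0],0.3],[[0,-0.8,0],[0,0,0],1],[[0,-0.8,0],[0,0,0],1],[[0,-0.8,0],[0,0,0],1],[[0,-0.8,0],[0,0,0],1],[[0,-0.8,0],[0,0,0],1],[[0,-0.8,0],[0,0,0],1]]'

```text
time_s: 18.65
position: [0.5798, -0.0133, 0.1801]
tcp_rot: [[0.755, -0.199, -0.625], [-0.152, -0.98, 0.128], [-0.638, -0.002, -0.77]]
force: [0.0, 0.4, -0.1]
opening: 0.984
```

```bash
python3 -c "
from ov2 import *; ov2('q',(.5735,-.0115))
s=bot.read_state();print(s['opening'],s['force'],s['moment'],s['position'])"
```

```text
0.9955684669003847 [0.01731139 0.19763548 0.68595956] [ 0.11242953  0.42731148 -0.06592269] [ 0.57984993 -0.01320921  0.17999224]
```

View pics/s_q.png

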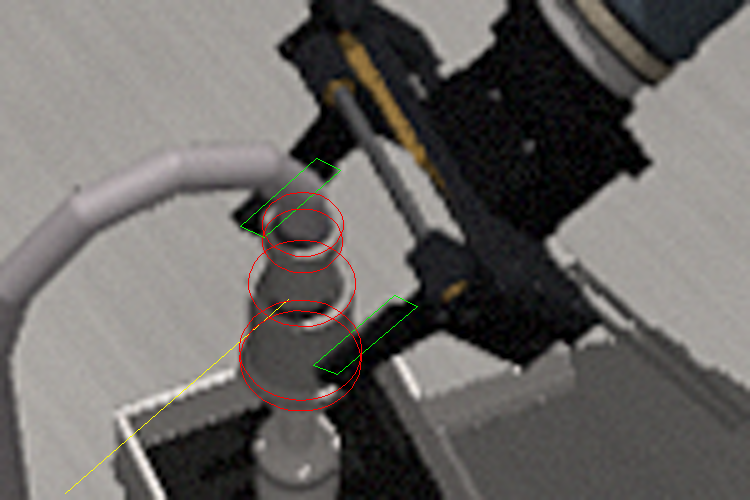

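The sleeve matches the home rings again, with no force on the tool. I'll back straight out along the tool axis.

play_rows --motion '[[[-10,0,0],[0,0,0],1],[[-25,0,0],[0,0,0],1],[[-40,0,0],[0,0,0],1],[[-55,0,0],[0,0,0],1],[[-70,0,0],[0,0,0],1],[[-85,0,0],[0,0,0],1],[[-95,0,0],[0,0,0],1],[[-95,0,0],[0,0,0],1]]'

```text
time_s: 19.55
position: [0.507, 0.0016, 0.2414]
tcp_rot: [[0.755, -0.198, -0.625], [-0.152, -0.98, 0.128], [-0.638, -0.002, -0.77]]
force: [-0.2, 0.8, -1.2]
opening: 1.002
```

```bash
python3 -c "
from h import *
from ov import ov
s=bot.read_state();print(s['opening'],s['force'],s['position'],s['time_s'])
ov('r',.5735,-.0105,-11.5,.5735,-.0115,-11.5)
c=bot.capture('scene');cv2.imwrite('pics/s_full.png',c['img'])
c=bot.capture('top');cv2.imwrite('pics/t_full.png',c['img'])"
```

```text
1.0018278397987939 [-0.15809307  0.7885874  -1.15851935] [0.50700317 0.00162246 0.24141008] 19.55
```

View pics/s_r.png

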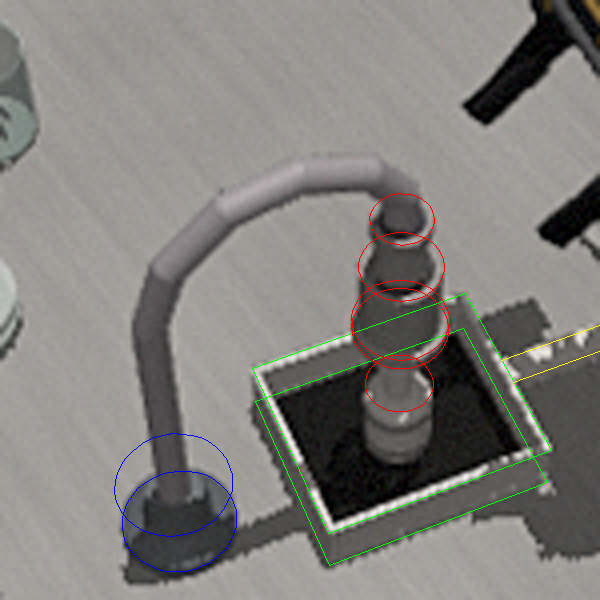

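View pics/s_full.png

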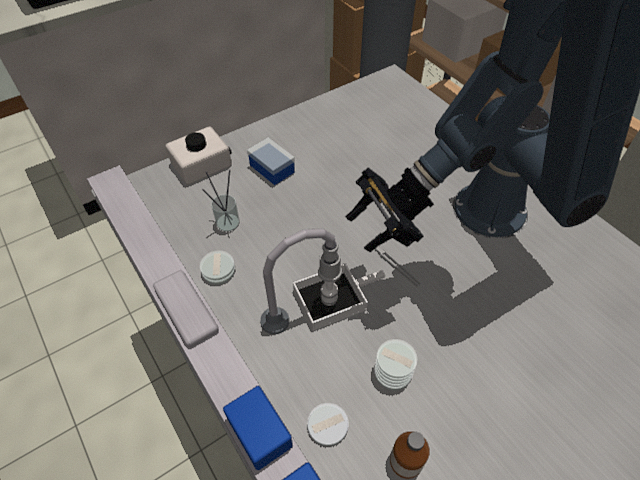

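View pics/t_full.png

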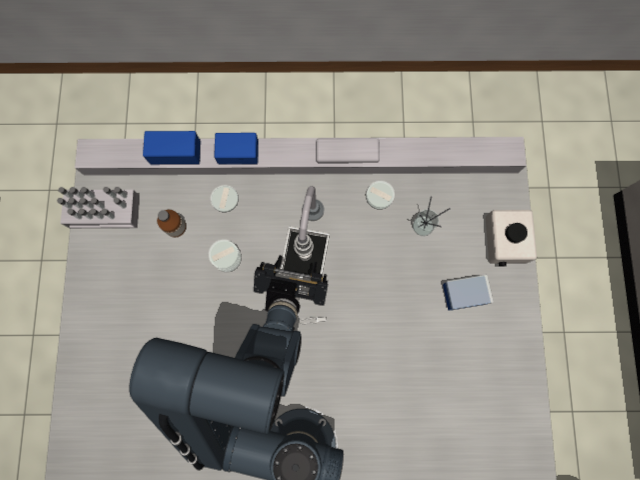

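The capsule stands upright in the centred tray, the sleeve is home, the arm is clear and the bystanders look unmoved. I'm handing the job in.

```bash
python3 -c "
from rig import bot
print(bot.hand_in())"
```

```text
the job is handed in; nothing more can be done
None
```

The job is handed in at 19.6 s of robot time. The capsule stands upright in the tray, which is centred under the coupler.

**What I did**
- **Tray:** I slid it by its handle under the coupler and let go.
- **Wrist:** I took it the long way round its singularity to reach a 50° tilt. That is more than the advised 35 to 45°, chosen to clear the collar.
- **Sleeve:** I gripped it and raised it about 16 mm. The capsule dropped, and I opened the fingers while the sleeve was still up.
- **Exit:** I backed the arm out along the tool axis.

**Last checks**
- The tray matches its target outline under the coupler in the scene view to within a few mm.
- The sleeve matches its home outline.
- The arm is clear, with only about 1 N on the wrist, close to the sensor's usual scatter.
- The bystanders look unmoved in both views.

**What disagreed or was not measured**
- **Grip width:** the jaws stopped at 53–54 mm instead of the sleeve's 49 mm, even after I gripped 8 mm higher. I did not find out why, but the grip held through the pull.
- **Snap speed:** I could not measure the speed of the snap or the finger contact during it. I only saw the sleeve home afterwards.
- **Sleeve lift:** the 16 mm is inferred from the tool's rise and about 13 N of pull.

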